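# Set the rolling road and key its interlock

## Task

Get the locomotive test stand ready to run: first crank the handwheel clockwise (seen from above) until the blue carriage's black pointer stands level with the red mark on the scale. Then pick up the red tongue key from its rubber mat and push its flat steel tongue straight into the slot of the yellow interlock switch until it is fully home, and let go of it, leaving the carriage at the mark. Leave the models and the screwdriver around it where they are.

Things in the scene. Friction and masses are not known exactly. Their poses are not given: they have to be found in the camera images.
- stand: Green base plate (150 along its x, 340 along its y, 16 thick) of the rolling road, fixed to the table, turned a little differently each time. Origin: centre of the base's underside. Its y axis is the carriage's direction of travel, z up. Grey gearbox (60 x 62, top 82 mm over the table) near its -y end carries the handwheel on a vertical axis; all else on it is at most 66 mm tall.
- hub (a point): Point on the handwheel's vertical axis, on the upper face of the wheel, 98 mm above the table, fixed on the stand at stand (0, -125, 98) mm. Wheel: aluminium disc 92 mm diameter, its hub cap rises to 104 mm.
- knob_mid (a point): Middle of the black upright crank knob on the wheel: a cylinder 18 mm diameter and 36 mm tall (99 to 135 mm above the table; this point at 117 mm), centred 35 mm from the wheel's axis. The knob spins freely on its pin, so a gripper that holds it need not turn. The wheel turns easily (about 2 N at the knob) and stays where it is left.
- handwheel (a joint): Handwheel angle in rad, growing clockwise seen from above, 0 to 13.4; it starts between 0 and 2.2. One full turn (6.283 rad) clockwise moves the carriage 40 mm along the stand's +y, anticlockwise back; no backlash. At 0 the knob lies on the -x side of the axis (stand frame).
- pointer (a point): Tip of the black pointer (3 mm wide) on the blue carriage (85 x 36 x 30 mm), over the white scale strip on the stand's +x side, 32 mm above the table.
- marker: Red rider clipped beside the scale (16 wide along the stand's y), fixed, with a 3 mm wide red finger that points at the pointer; set at another place on the scale each time. Origin: on its centre line, 16 mm above the table; its axes are parallel to the stand's. The carriage is at the mark when the pointer has the same y as this origin, measured along the stand's y. It starts 16 to 50 mm further along the stand's +y than the pointer.
- key: Loose tongue key, 70 g or so, standing upright on a black rubber mat 4 mm thick: a red grip block 40 (x) x 26 (y) x 40 (z) mm, with a flat steel tongue 24 wide, 4 thick that sticks out 32 mm from the middle of its +x face, centred 12 mm above its underside. Origin: centre of the grip block's underside; x along the tongue, z up. Grip it across its y (26 mm).
- tongue_tip (a point): Middle of the tongue's front edge, 52 mm along x from the key's origin, 12 mm above its underside.
- switch: Yellow interlock switch with a black front, fixed to the table, housing 62 deep (x) x 52 wide (y), top 58 mm above the table, on a steel plate 64 wide and 8 mm thick that reaches 55 mm out in front of the slot. Origin: on the table, straight under the slot mouth; x points into the slot, z up. With the tongue fully home the grip block's face meets the black front (key origin 20 mm in front of the mouth) and the block rests on the steel plate.
- slot_mouth (a point): Centre of the slot's mouth in the black front, 21 mm above the table; x points into the slot. The slot is level, 27 wide and 7 high inside, 36 deep, with a flared bright metal mouth (about 35 x 14). With the key's underside 9 mm above the table (1 mm over the plate) the tongue is centred in height.
- coach: Bystander to leave alone: green coach model, 130 x 34 x 50 mm. Origin at its underside's middle.
- railcar: Bystander to leave alone: orange railcar model with white roof, 130 x 34 x 50 mm. Origin at its underside's middle.
- tank_a: Bystander to leave alone: white storage tank model, 60 diameter, 85 tall mm. Origin at its underside's middle.
- tank_b: Bystander to leave alone: second white storage tank model, 60 diameter, 85 tall mm. Origin at its underside's middle.
- house_a: Bystander to leave alone: small yellow model house with a terracotta roof, 68 x 50 x 65 mm. Origin at its underside's middle.
- house_b: Bystander to leave alone: small brick model house with a black roof, 68 x 50 x 65 mm. Origin at its underside's middle.
- screwdriver: Bystander to leave alone: screwdriver lying flat, 160 long mm. Origin near its middle.

How it is judged:
By the outcome, as a careful person would: the job done as asked, in the order asked, and still so for the second after the job is handed in, with the robot touching nothing.
It also fails if it takes over 61 s, if anything falls off the work surface, if the arm or the gripper's body presses on something with over 40 N, if the wrist force passes 120 N, or if a joint passes its speed limit or range.

## Robot

A 7-joint arm with a two-finger parallel gripper is mounted at the origin on the work surface. World frame = base frame: x ahead of the robot, y to its left, z up, the work surface at z = 0. Lengths are in mm, angles in rad, forces in N, time in s.
With the tool pointing down it reaches from about 400 to 850 mm from the base axis. Payload 4.4 kg.
Tool frame: the origin (TCP) lies midway between the tips of the shut fingers; the grasp point (between the pads) lies 19 mm behind it; z points along the fingers, y is the direction in which the jaws open and shut (so a half turn about z gives the same grasp; the last joint's range is limited). The gripper opens to 94 mm and grips with 3 to 60 N. Pads are 16 mm wide; open, the fingers measure 119 mm over their backs; the gripper's body (75 mm by 177 mm) begins 78 mm behind the grasp point.
Start: joints at [-0.066, 0.628, 0.038, 1.517, -0.027, 0.996, -0.02], TCP at [650.014, 0.028, 205.478] pointing down, gripper open.
Joint ranges: [-3.06, 3.06], [-0.37, 2.12], [-1.25, 1.32], [0.18, 2.47], [-1.1, 4.24], [0.23, 1.98], [-2.94, 2.94]. Speed limits (rad/s): [2.57, 2.57, 3.14, 3.14, 3.14, 3.14, 3.14].

## Interface

Orientations are given as a rotation vector (axis times angle).
In Python, from cell import arm, cams gives the robot as it stands.
- The arm moves only by the shell command python3 -m handwheel 'ROWS' [OPENING] [FORCE]. ROWS is a JSON object of lists of equal length, an entry for each row: "xyz": the shift along the world's x, y, z in m, a list of three; "rotation": the turn, a rotation vector about the world's x, y, z in rad, a list of three. A call has 1 to 8 rows; each row is the pose to reach, as a shift and turn from the pose commanded when the call began; what a row does not reach only later rows make up. A row lasts 1/8 s, in which the tool goes at most 62.5 mm and 10.7 degrees, less where a joint would pass 70% of its speed; a pose out of reach is approached as far as the arm can. A call with a gripper value outside its range is refused whole. OPENING is the opening, from 0 (shut) to 1 (fully open), set as the call begins (- or left out, the last holds). The fingers move at their own pace and stop on an object; FORCE is the grip in N (left out, the last holds). Time passes only in rows, so rows that repeat a pose let the fingers close. It gives the time, the measured TCP pose, the force and the opening at its end, in the units of the state.
- arm.read_state(): the state, without advancing time (a new reading comes with each control period).
- cams.read_camera(name): name is "scene" or "side" or "wrist"; returns the picture (420x560x3 uint8, red, green, blue); there is no depth.
- cams.camera_info(name): a dict with "K" (3x3 intrinsics, pixels), "rvec" (rotation vector, rad) and "tvec" (3), from world to camera coordinates, as OpenCV has them. Camera axes: x right, y down, z forward; pixel columns grow to the right and rows downward; lengths in mm; the calibration is good to about 2 mm. A picture is of the moment at which its call begins: read the wrist's pose just before it. camera_info takes no time and is no camera call; for the wrist camera it gives the pose at the moment of the call.
- arm.finish_job(): hands the job in, once; it reports no verdict.
The state is a dict: "t": time; "joint_pos": joint angles; "qd": joint speeds; "effort": joint torques, N m; "tool_pos": TCP position; "ee_rot": TCP orientation; "contact_force": force on the tool from outside, world axes, zero at the start; "torque": the same for the moment, N m; "finger_gap": finger opening in mm.
Only numpy, scipy, OpenCV 4.12 (cv2) and the standard library are available. Lean on these libraries where they do the work, as an engineer would, in place of code of your own. Each camera call takes 0.05 s, during which the arm holds its last target.

## Working session

There is one attempt and no reset: what is moved stays moved. The work goes in short steps, Python scripts to look and compute and a shell command to move; the robot and the scene stay as the last step left them, time stands still between calls to the robot, and variables do not carry over. Pictures are saved under pics/ and viewed, and the job is handed in when it is done.

```bash
ls; mkdir -p pics; python3 - <<'E'
from cell import arm,cams
import cv2
print(arm.read_state())
for n in("scene","side","wrist"):
    i=cams.camera_info(n);print(n,i)
    cv2.imwrite(f"pics/{n}0.png",cams.read_camera(n)[:,:,::-1])
E
```

```text
pics
{'t': 0.0, 'joint_pos': array([-0.06578071,  0.6293376 ,  0.03843497,  1.51831953, -0.02696158,
        0.99631669, -0.02000938]), 'qd': array([-0.00061023, -0.00120543, -0.00067989, -0.00016861,  0.00043514,
        0.00078638, -0.00020996]), 'effort': array([ 1.05774864e-04, -5.49729431e+01,  1.14371493e+00, -1.86633307e+01,
       -5.21096285e-02,  2.37884105e-02,  1.36332897e-04]), 'tool_pos': array([6.49348145e+02, 9.09915191e-03, 2.04575049e+02]), 'ee_rot': array([-2.22053645e+00, -2.22053420e+00,  2.12513200e-03]), 'contact_force': array([ 0.99673719,  0.51895081, -0.69307712]), 'torque': array([-0.02359677,  0.02295752, -0.01953343]), 'finger_gap': 94.15377737938574}
scene {'K': array([[449.44720113,   0.        , 275.2703077 ],
       [  0.        , 449.44720113, 210.95801562],
       [  0.        ,   0.        ,   1.        ]]), 'rvec': array([ 1.07888068,  2.59551054, -0.81428802]), 'tvec': array([ 456.11338774, -240.42797738, 1307.4001186 ])}
side {'K': array([[384.9519773 ,   0.        , 279.73961537],
       [  0.        , 384.9519773 , 205.22585158],
       [  0.        ,   0.        ,   1.        ]]), 'rvec': array([ 2.3751319, -0.2124267,  0.0948156]), 'tvec': array([-585.88210595,   78.2481947 ,  881.52683096])}
wrist {'K': array([[307.16744498,   0.        , 276.72156102],
       [  0.        , 307.16744498, 209.39405586],
       [  0.        ,   0.        ,   1.        ]]), 'rvec': array([-2.90001016e+00, -6.59085207e-04,  1.38149128e-03]), 'tvec': array([-648.49370884,  -24.37152006,  391.75341615])}
```

View pics/scene0.png

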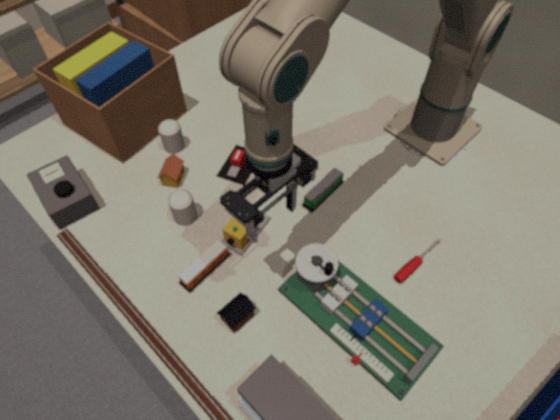

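View pics/side0.png

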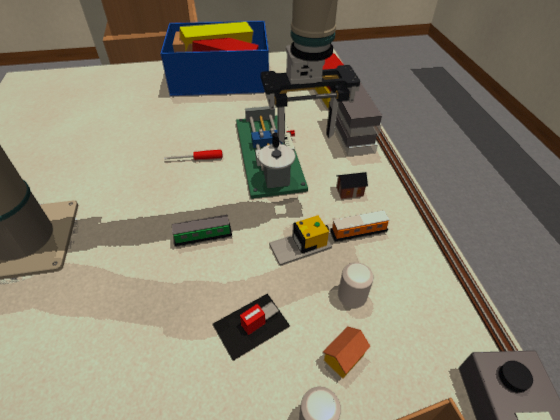

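View pics/wrist0.png

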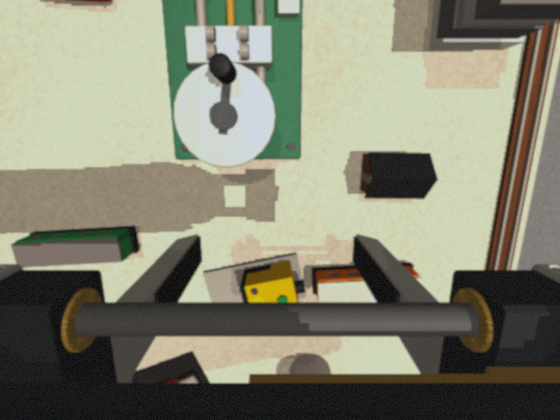

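```bash
cat > h.py <<'E'
import numpy as np,cv2
from scipy.optimize import least_squares
def P(i):
    R=cv2.Rodrigues(np.array(i["rvec"]))[0];return i["K"],R,np.array(i["tvec"])
def ray(i,u,v):
    K,R,t=P(i);return -R.T@t, R.T@np.linalg.solve(K,[u,v,1.])
def onz(i,u,v,z):
    c,d=ray(i,u,v);return c+d*(z-c[2])/d[2]
def tri(obs):
    A=np.zeros((3,3));b=np.zeros(3);
    for i,(u,v) in obs:
        c,d=ray(i,u,v);d=d/np.linalg.norm(d);M=np.eye(3)-np.outer(d,d);A+=M;b+=M@c
    X=np.linalg.solve(A,b)
    return X,[np.round(proj(i,X)-np.array(p),1) for i,p in obs]
def proj(i,X):
    K,R,t=P(i);p=K@(R@np.array(X,float)+t);return p[:2]/p[2]
def crop(src,dst,x0,y0,x1,y1,s):
    im=cv2.imread(src)[y0:y1,x0:x1];im=cv2.resize(im,None,fx=s,fy=s,interpolation=cv2.INTER_CUBIC)
    for x in range((x0+9)//10*10,x1,10): 
        cv2.line(im,((x-x0)*s,0),((x-x0)*s,6 if x%50 else 14),(255,0,255),1)
        if x%20==0: cv2.putText(im,str(x),((x-x0)*s+2,12),0,.35,(255,0,255),1)
    for y in range((y0+9)//10*10,y1,10):
        cv2.line(im,(0,(y-y0)*s),(6 if y%50 else 14,(y-y0)*s),(255,0,255),1)
        if y%20==0: cv2.putText(im,str(y),(8,(y-y0)*s+4),0,.35,(255,0,255),1)
    cv2.imwrite(dst,im)
E
python3 - <<'E'
from h import *
crop('pics/scene0.png','pics/s0stand.png',270,230,450,400,4)
crop('pics/side0.png','pics/d0stand.png',225,95,325,205,5)
crop('pics/side0.png','pics/d0key.png',205,205,355,365,5) if 0 else crop('pics/side0.png','pics/d0key.png',205,205,355,355,4)
crop('pics/scene0.png','pics/s0key.png',170,130,330,280,4)
E
```

```text
(no output)
```

View pics/s0stand.png

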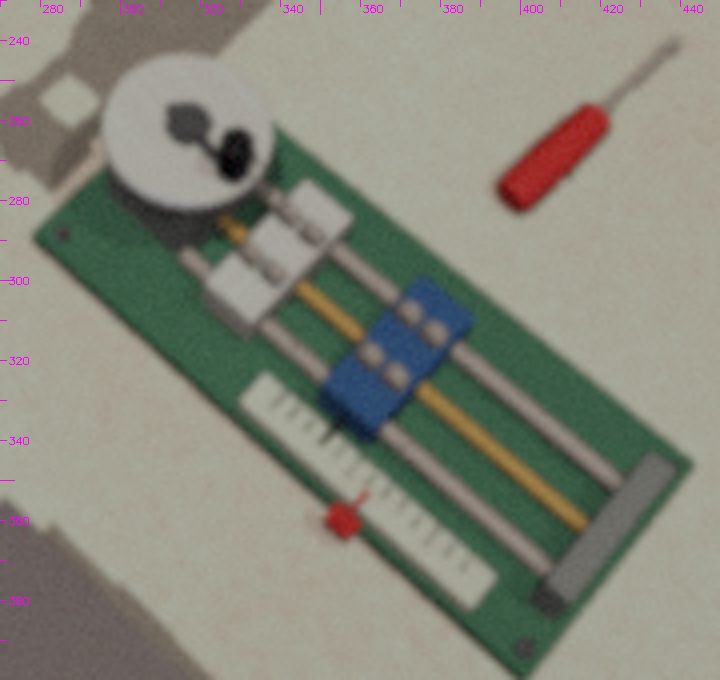

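View pics/d0stand.png

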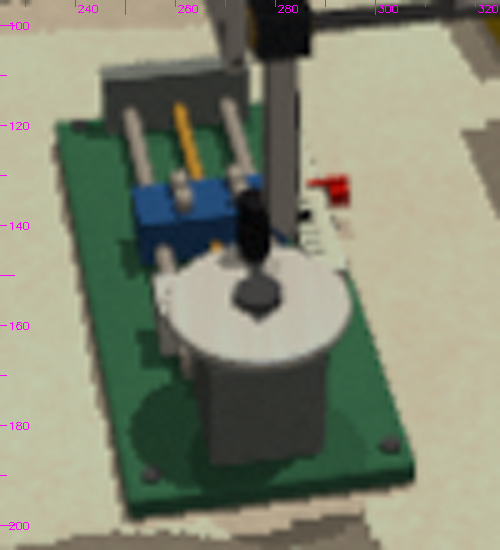

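View pics/d0key.png

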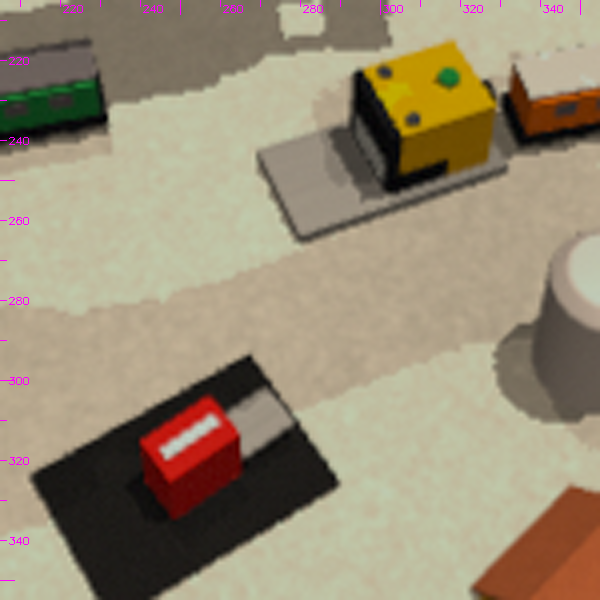

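View pics/s0key.png

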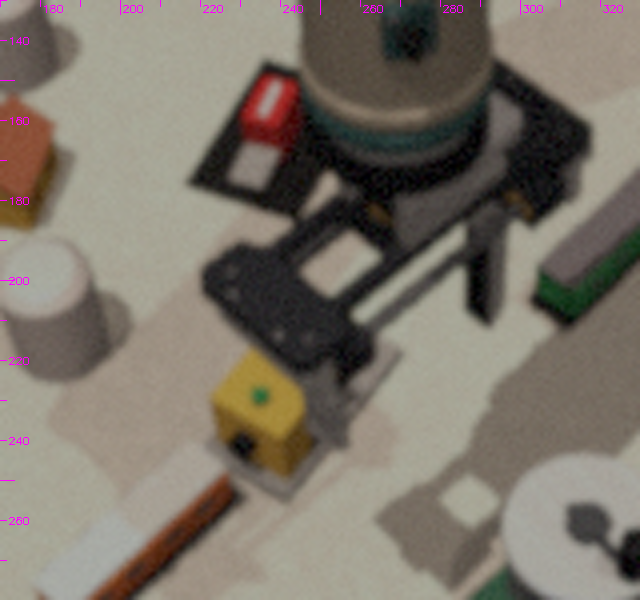

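```bash
cat > st.py <<'E'
from h import *
from cell import cams,arm
S,D,W=[cams.camera_info(n) for n in("scene","side","wrist")]
E
python3 - <<'E'
from st import *
obs=[(S,(75,-170,16),(278.8,289)),(S,(75,170,16),(400.5,399.5)),(S,(-75,170,16),(443,346)),
(D,(-75,-170,16),(251,195)),(D,(75,-170,16),(307.4,188)),(D,(-75,170,16),(236.4,120)),
(W,(75,-170,16),(300,158)),(W,(-75,-170,16),(175,158)),(D,(0,-125,98),(276,154.8)),(W,(0,-125,98),(224.3,115)),(S,(0,-125,98),(317,263))]
def w(p,q):
    c,s=np.cos(p[2]),np.sin(p[2]);return np.array([p[0]+c*q[0]-s*q[1],p[1]+s*q[0]+c*q[1],q[2]])
f=lambda p:np.concatenate([proj(i,w(p,q))-u for i,q,u in obs])
r=least_squares(f,[600,330,0],x_scale=[100,100,.1],loss='soft_l1');p=r.x
print(p);print(np.round(r.fun.reshape(-1,2) if 0 else f(p).reshape(-1,2),1))
print('hub',w(p,(0,-125,98)))
inv=lambda X:(lambda d:np.array([np.cos(p[2])*d[0]+np.sin(p[2])*d[1],-np.sin(p[2])*d[0]+np.cos(p[2])*d[1],X[2]]))(X-np.array([p[0],p[1],0]))
# knob top tri : scene, wrist
print('knobtop S',inv(onz(S,329.5,264,135)),'D',inv(onz(D,275.5,134,135)),'W',inv(onz(W,221,67,135)))
print('pointer S',inv(onz(S,350.5,340.5,32)))
print('marker finger S',inv(onz(S,361,353,30)),inv(onz(S,361,353,16)), 'body',inv(onz(S,356,360,30)))
# key, switch
print('mat S/D z=4', onz(D,267.5,294,4),onz(D,289.5,326,4),onz(D,213,324,4))
for uv in[(240.5,315.5),(258,304.5),(265,312.5),(248.5,322)]: print('keytop D',onz(D,*uv,44))
print('tongue tip',onz(D,272.5,302,16),onz(D,278.7,310,16))
for uv in[(269.5,243.5),(280.5,265)]: print('plate D',onz(D,*uv,8))
for uv in[(295,222.5),(305.5,238.5),(330,231.5),(318.5,215)]: print('sw top D',onz(D,*uv,58))
E
```

```text
[ 6.02078489e+02  2.11339326e+02 -7.38849727e-04]
[[-1.  -1.7]
 [ 1.2  1.3]
 [ 2.   0.3]
 [-1.1 -1.2]
 [ 0.7 -1.3]
 [-0.4 -2.2]
 [ 0.5  0.8]
 [-0.4  0.6]
 [ 0.2 -1.1]
 [ 0.4  0.2]
 [ 0.3 -1.5]]
hub [601.98613297  86.33936059  98.        ]
knobtop S [  3.31938441 -92.04937173 135.        ] D [  3.45564652 -94.9480963  135.        ] W [  4.65224885 -92.20624417 135.        ]
pointer S [58.97472235 25.71569989 32.        ]
marker finger S [63.1208823  57.01478623 30.        ] [58.36299952 55.73325461 16.        ] body [81.17661249 58.78694031 30.        ]
mat S/D z=4 [ 526.2438946  -240.18711208    4.        ] [ 556.69333876 -316.02088684    4.        ] [ 412.98555915 -286.06435793    4.        ]
keytop D [ 467.15493816 -298.98109479   44.        ]
keytop D [ 502.00270067 -282.46491824   44.        ]
keytop D [ 512.4192747  -300.98785725   44.        ]
keytop D [ 480.02221581 -314.2902487    44.        ]
tongue tip [ 532.17263444 -266.54096187   16.        ] [ 541.1157984  -285.68959704   16.        ]
plate D [ 550.83406409 -116.08128773    8.        ]
plate D [ 564.68128414 -177.7396802     8.        ]
sw top D [ 609.73210928 -106.89724661   58.        ]
sw top D [ 622.35875904 -154.63092515   58.        ]
sw top D [ 678.6881275  -145.11247035   58.        ]
sw top D [666.1638173  -94.32989034  58.        ]
```

```bash
python3 -m handwheel '{"xyz":[[-0.015,0.05,0],[-0.03,0.1,0.0],[-0.03,0.1,0]],"rotation":[[0,0,0],[0,0,0],[0,0,0]]}'; python3 - <<'E'
from st import *
import json
i=cams.camera_info("wrist");c,d=ray(i,280,210);print(c,d,arm.read_state()['tool_pos'])
cv2.imwrite("pics/w1.png",cams.read_camera("wrist")[:,:,::-1])
import pickle;pickle.dump(i,open("w1.pkl","wb"))
crop('pics/w1.png','pics/w1c.png',120,0,380,300,2)
E
```

```text
t: 0.52
tool_pos: [618.2, 106.6, 205.2]
ee_rot: [-2.209, -2.228, -0.002]
contact_force: [-0.1, -1.0, 0.8]
finger_gap: 94.1
[617.03359409 176.174293   386.30299172] [ 0.01167458 -0.23746295 -0.97138708] [618.17606193 106.55999439 205.16378697]
```

View pics/w1.png

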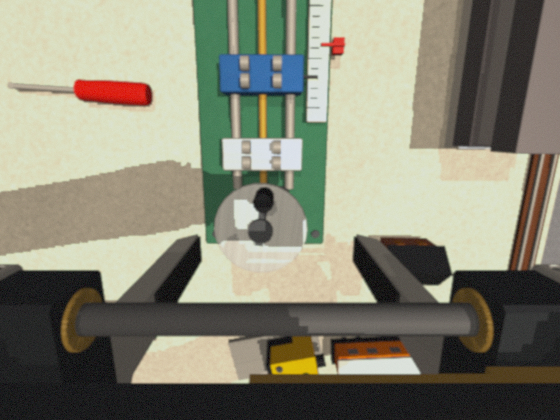

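```bash
python3 - <<'E'
from h import *
crop('pics/w1.png','pics/w1a.png',200,150,340,270,5)
crop('pics/w1.png','pics/w1b.png',190,0,350,110,5)
from cell import arm;print(arm.read_state()['tool_pos'])
E
```

```text
[619.14939199 102.74090177 205.23835954]
```

View pics/w1a.png

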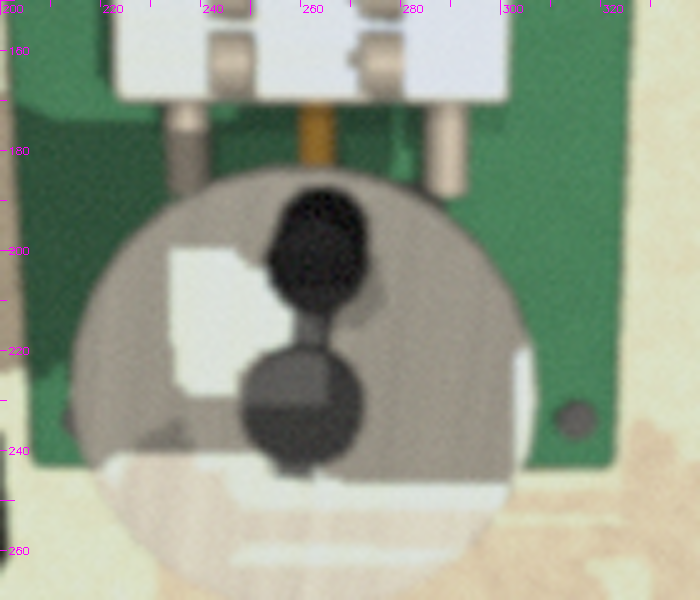

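View pics/w1b.png

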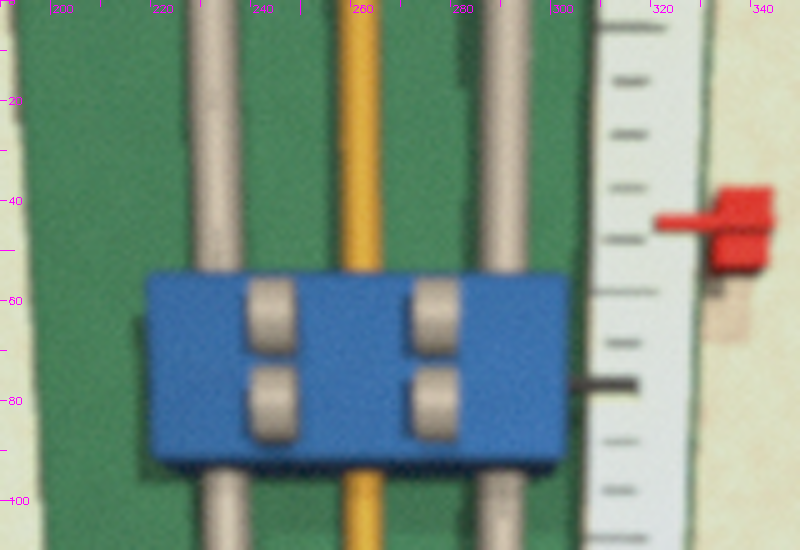

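```bash
python3 - <<'E'
from st import *
import pickle;i=pickle.load(open("w1.pkl","rb"))
for z in(32,):print('pointer',onz(i,318,77,z))
for z in(16,24,28,32):print('finger',z,onz(i,321,44.8,z), 'body',onz(i,338,46,z))
for v in(5.5,107.5):print(onz(i,312,v,16.5))
# left/right rail direction & base edges at z16
print('base corners',onz(i,206,242.5,16),onz(i,321.5,242.5,16))
print('base left edge far',onz(i,192.5,0,16), 'right far',onz(i,332.5,0,16),)
w=[onz(i,u,v,98) for u,v in((214,227),(307.5,227),(260.5,183.5),(260.5,270))];print('wheel',w)
print('hubcap',onz(i,260,229,104));print('knob top',onz(i,264,196,135))
# tri knob
import pickle
print('carriage front/rear top L/R',onz(i,219,54.5,46+8),onz(i,303,54.5,54))
E
```

```text
pointer [660.45381095 237.03268561  32.        ]
finger 16 [664.37492435 272.72715034  16.        ] body [683.09792764 271.68588498  16.        ]
finger 24 [663.35216556 270.64122915  24.        ] body [681.67067839 269.62245921  24.        ]
finger 28 [662.84078616 269.59826855  28.        ] body [680.95705376 268.59074632  28.        ]
finger 32 [662.32940676 268.55530795  32.        ] body [680.24342914 267.55903344  32.        ]
[653.07766436 310.68708216  16.5       ]
[656.79381847 207.07092407  16.5       ]
base corners [527.68730415  42.16975121  16.        ] [674.81512758  43.52315139  16.        ]
base left edge far [525.71450925 314.9909027   16.        ] right far [674.75587751 316.23897446  16.        ]
wheel [array([556.04049116,  87.96669626,  98.        ]), array([647.62113996,  88.80342334,  98.        ]), array([601.7508467 , 131.34865142,  98.        ]), array([601.42802355,  42.86511894,  98.        ])]
hubcap [601.42777932  88.20067485 104.        ]
knob top [606.58967672 126.6263798  135.        ]
carriage front/rear top L/R [558.71668912 253.19784594  54.        ] [642.04204776 253.90901557  54.        ]
```

```bash
python3 -m handwheel '{"xyz":[[-0.014,0.0225,-0.01],[-0.014,0.0225,-0.05],[-0.014,0.0225,-0.097],[-0.014,0.0225,-0.097],[-0.014,0.0225,-0.097],[-0.014,0.0225,-0.097]],"rotation":[[0,0,0],[0,0,0],[0,0,0],[0,0,0],[0,0,0],[0,0,0]]}'; python3 - <<'E'
from st import *
print(arm.read_state()['tool_pos'])
cv2.imwrite("pics/w2.png",cams.read_camera("wrist")[:,:,::-1])
cv2.imwrite("pics/d2.png",cams.read_camera("side")[:,:,::-1])
crop('pics/d2.png','pics/d2c.png',225,65,325,205,4)
E
```

```text
t: 1.32
tool_pos: [607.7, 122.4, 110.6]
ee_rot: [2.221, 2.219, 0.005]
contact_force: [-0.4, 0.1, 0.2]
finger_gap: 93.7
[607.72859679 122.35870736 110.58090972]
```

View pics/w2.png

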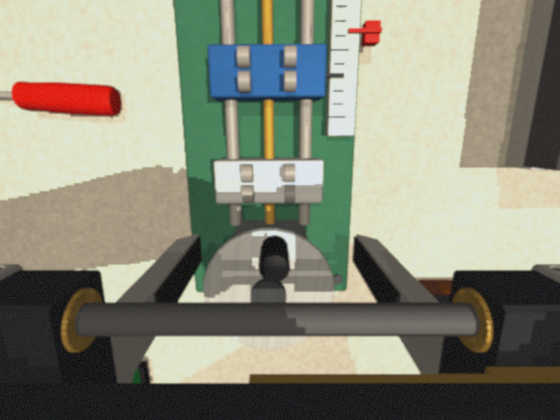

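View pics/d2c.png

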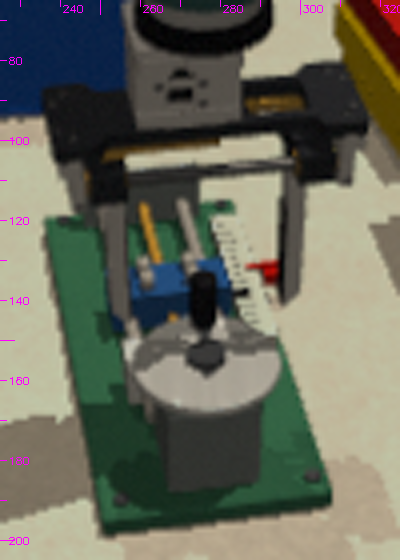

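```bash
python3 - <<'E'
from st import *
import pickle
pickle.dump(W,open('w2.pkl','wb'))
crop('pics/w2.png','pics/w2b.png',300,0,400,110,5)
crop('pics/w2.png','pics/w2a.png',220,210,330,310,5)
E
```

```text
(no output)
```

View pics/w2b.png

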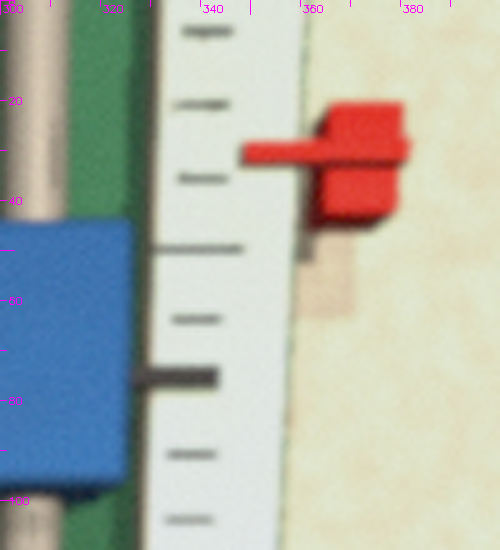

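View pics/w2a.png

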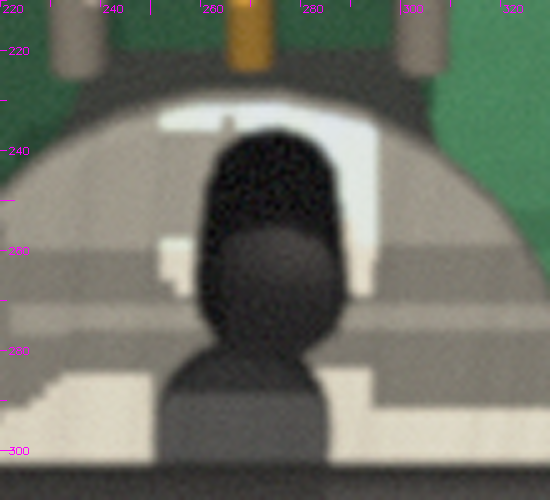

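```bash
python3 - <<'E'
from h import *
import pickle;a=pickle.load(open("w1.pkl","rb"));b=pickle.load(open("w2.pkl","rb"))
print('finger tip',tri([(a,(321,44.8)),(b,(348.5,30.8))]))
print('pointer tip',tri([(a,(318,77)),(b,(343.5,75.5))]))
for z in(26,30,32):print(z,onz(b,348.5,30.8,z),onz(b,343.5,75.5,z))
# knob: base disc near (274,270) r ~14.5 ; top
print('knob bottom ctr',onz(b,274,267,99),'top ctr',onz(b,273,248,135))
# where is grasp point in the view
from cell import arm
p=arm.read_state()['tool_pos'];print(p,proj(b,p+[0,0,19]),proj(b,p))
E
```

```text
finger tip (array([663.36136393, 271.18885473,  23.09849892]), [array([-0.1, -0.3]), array([0.1, 0.4])])
pointer tip (array([662.32195897, 239.76218036,  16.77307706]), [array([ 0. , -0.1]), array([-0. ,  0.1])])
26 [662.63901656 270.65041193  26.        ] [660.4255798  238.28948782  26.        ]
30 [661.78193099 269.47433655  30.        ] [659.60188846 237.60164319  30.        ]
32 [661.35338821 268.88629886  32.        ] [659.19004278 237.25772087  32.        ]
knob bottom ctr [604.68164672 105.44829012  99.        ] top ctr [604.37967623 132.87388664 135.        ]
[607.21380546 122.54928877 110.18581734] [278.13924348 261.44533157] [277.89505901 249.22035631]
```

```bash
python3 - <<'E'
from h import *
import pickle;a=pickle.load(open("w1.pkl","rb"));b=pickle.load(open("w2.pkl","rb"))
print(ray(b,280,200))
print('knob top ctr',onz(b,273.5,266,135),onz(b,273,249,99),'w1',onz(a,263.5,202,135),onz(a,264,197,99))
print('wheel far edge',onz(b,275,229,98))
for X in((606,122.5,135),(606,122.5,99)):print(proj(a,X),proj(b,X))
E
```

```text
(array([605.82964631, 192.69775004, 291.12811498]), array([ 0.01417488, -0.2088767 , -0.9783756 ]))
knob top ctr [604.62388829 122.38884947 135.        ] [604.04332851 118.37298637  99.        ] w1 [606.16625052 121.50894786 135.        ] [605.09261529 118.55791684  99.        ]
wheel far edge [605.38931846 131.97338136  98.        ]
[263.29959387 200.83980088] [276.01014574 265.80834144]
[264.95101361 192.9370168 ] [275.93829425 243.13339801]
```

```bash
python3 -m handwheel '{"xyz":[[-0.001,-0.001,0],[-0.001,-0.001,0],[-0.001,-0.001,0],[-0.001,-0.001,0],[-0.001,-0.001,0],[-0.001,-0.001,0]],"rotation":[[0,0,0],[0,0,0],[0,0,0],[0,0,0],[0,0,0],[0,0,0]]}' 0.1 15
```

```text
t: 2.17
tool_pos: [605.0, 121.5, 108.4]
ee_rot: [-2.221, -2.221, 0.0]
contact_force: [0.3, -0.3, -0.5]
finger_gap: 37.1
```

```bash
python3 -m handwheel '{"xyz":[[0,0,0],[0,0,0],[0,0,0]],"rotation":[[0,0,0],[0,0,0],[0,0,0]]}'
```

```text
t: 2.55
tool_pos: [605.2, 121.6, 108.5]
ee_rot: [2.221, 2.221, 0.001]
contact_force: [1.2, 0.6, -0.1]
finger_gap: 17.8
```

```bash
python3 -m handwheel '{"xyz":[[0.0117,-0.0032,0],[0.0217,-0.0103,0],[0.0286,-0.0202,0],[0.0317,-0.032,0],[0.0306,-0.0441,0],[0.0253,-0.0551,0],[0.0167,-0.0636,0],[0.0057,-0.0687,0]],"rotation":[[0,0,0],[0,0,0],[0,0,0],[0,0,0],[0,0,0],[0,0,0],[0,0,0],[0,0,0]]}'
python3 - <<'E'
from st import *
s=arm.read_state();print(s['t'],s['tool_pos'],s['contact_force'])
cv2.imwrite("pics/w3.png",cams.read_camera("wrist")[:,:,::-1])
E
```

```text
t: 3.55
tool_pos: [610.5, 52.6, 108.5]
ee_rot: [2.221, 2.221, 0.002]
contact_force: [0.3, 4.9, -0.6]
finger_gap: 17.6
3.55 [610.51611561  52.61070827 108.49261068] [ 0.32864754  4.89469677 -0.58693639]
```

View pics/w3.png

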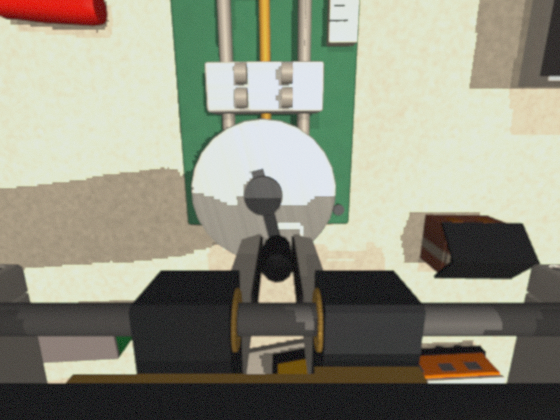

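```bash
python3 -m handwheel '{"xyz":[[-0.0121,-0.001,0],[-0.0238,0.0022,0],[-0.0338,0.0092,0],[-0.0407,0.0192,0],[-0.043,0.0261,0],[-0.043,0.0261,0],[-0.043,0.0261,0],[-0.043,0.0261,0]],"rotation":[[0,0,0],[0,0,0],[0,0,0],[0,0,0],[0,0,0],[0,0,0],[0,0,0],[0,0,0]]}'
python3 - <<'E'
from st import *
import pickle
pickle.dump(W,open('w4.pkl','wb'))
s=arm.read_state();print(s['t'],s['tool_pos'],s['contact_force'])
cv2.imwrite("pics/w4.png",cams.read_camera("wrist")[:,:,::-1])
cv2.imwrite("pics/s4.png",cams.read_camera("scene")[:,:,::-1])
crop('pics/s4.png','pics/s4c.png',310,290,430,400,5)
E
```

```text
t: 4.6
tool_pos: [567.9, 78.9, 108.5]
ee_rot: [-2.222, -2.221, -0.0]
contact_force: [2.6, 1.9, -2.4]
finger_gap: 17.7
4.6 [567.89156155  78.87569036 108.50565776] [ 2.5617375   1.89705411 -2.35696323]
```

View pics/w4.png

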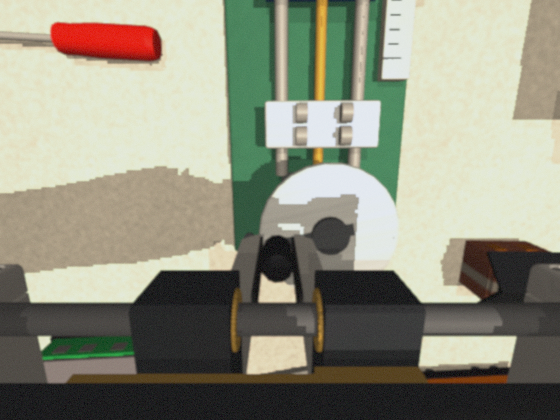

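View pics/s4c.png

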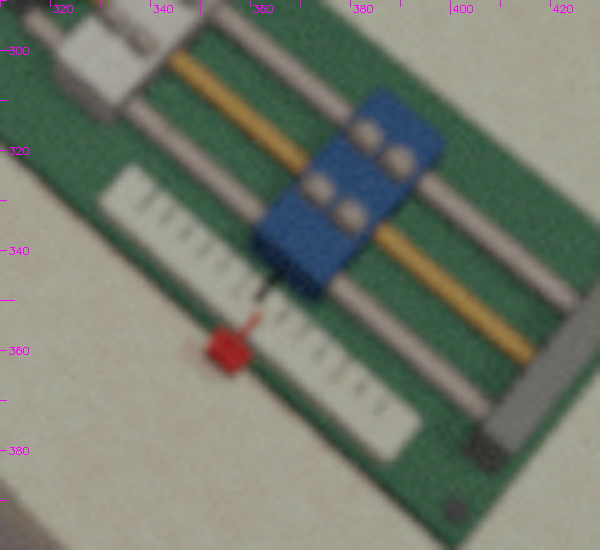

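```bash
python3 -m handwheel '{"xyz":[[-0.0008,0.0077,0],[0,0.0152,0],[0,0.0152,0],[0,0.0152,0]],"rotation":[[0,0,0],[0,0,0],[0,0,0],[0,0,0]]}'
python3 -m handwheel '{"xyz":[[0,0,0],[0,0,0],[0,0,0],[0,0,0.04],[0.02,0.03,0.08],[0.05,0.09,0.09],[0.07,0.12,0.09],[0.07,0.12,0.09]],"rotation":[[0,0,0],[0,0,0],[0,0,0],[0,0,0],[0,0,0],[0,0,0],[0,0,0],[0,0,0]]}' 0.8
python3 -m handwheel '{"xyz":[[0,0,0],[0,0,0]],"rotation":[[0,0,0],[0,0,0]]}'
python3 - <<'E'
from st import *
import pickle
W=cams.camera_info('wrist');pickle.dump(W,open('w5.pkl','wb'))
cv2.imwrite("pics/w5.png",cams.read_camera("wrist")[:,:,::-1])
print(ray(W,280,210))
E
```

```text
t: 5.2
tool_pos: [567.9, 94.6, 108.5]
ee_rot: [-2.221, -2.222, -0.001]
contact_force: [4.3, 0.5, -3.6]
finger_gap: 17.6
t: 6.2
tool_pos: [637.7, 218.4, 197.9]
ee_rot: [-2.215, -2.226, -0.002]
contact_force: [-0.5, -0.1, -0.2]
finger_gap: 75.1
t: 6.45
tool_pos: [637.3, 212.0, 198.4]
ee_rot: [2.224, 2.219, -0.002]
contact_force: [0.0, -0.6, -1.5]
finger_gap: 74.8
(array([636.71731968, 282.52956639, 379.22764882]), array([ 0.01007559, -0.24235629, -0.97019571]))
```

View pics/w5.png

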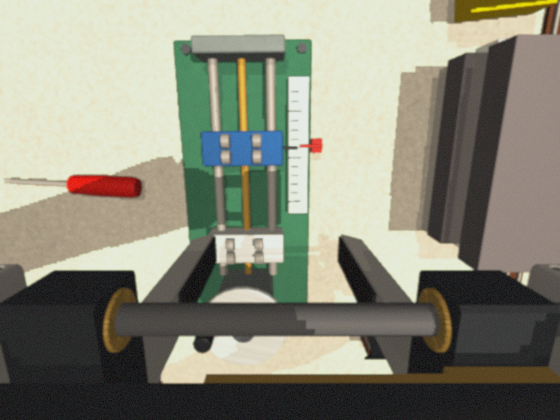

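```bash
python3 - <<'E'
from st import *
crop('pics/w5.png','pics/w5c.png',270,115,340,175,10)
crop('pics/w5.png','pics/w5d.png',170,30,320,230,3)
i=W
import pickle;i=pickle.load(open('w5.pkl','rb'))
E
```

```text
(no output)
```

View pics/w5c.png

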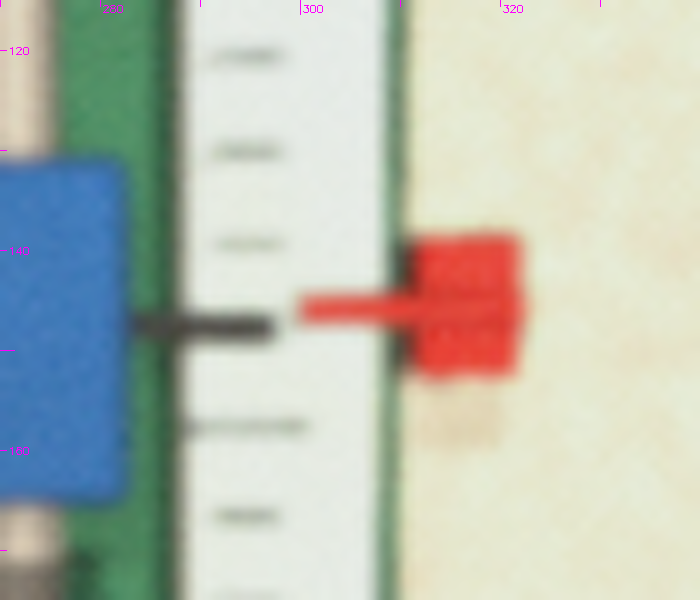

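View pics/w5d.png

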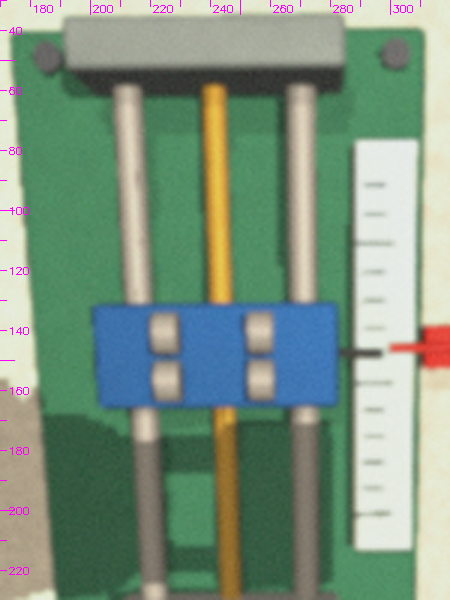

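```bash
python3 - <<'E'
from h import *
import pickle
a=[pickle.load(open(f"w{k}.pkl","rb")) for k in(1,2,5)]
print(onz(a[2],297,147.7,32))
for z in(20,24,28,32):print(z,onz(a[2],300,146.0,z))
print('finger',tri([(a[0],(321,44.8)),(a[1],(348.5,30.8)),(a[2],(300,146.0))]))
print('finger 2v',tri([(a[1],(348.5,30.8)),(a[2],(300,146.0))]))
print('body bot near', onz(a[2],321,152.5,16),'far top', onz(a[2],321,138.7,30))
# stand direction from base corners in w5 and carriage edges
print('far base corners',onz(a[2],174,41.5,16),onz(a[2],310.5,40,16))
print('scale ends left edge',onz(a[2],288.5,77,17),onz(a[2],287.5,213,17))
E
```

```text
[659.13051776 266.99540664  32.        ]
20 [663.31687239 268.3646418   20.        ]
24 [663.02068636 268.52236824  24.        ]
28 [662.72450033 268.68009468  28.        ]
32 [662.4283143  268.83782112  32.        ]
finger (array([662.2134527 , 268.97963308,  30.74041805]), [array([-0.3, -0.1]), array([0.8, 0.4]), array([-0.3, -0.2])])
finger 2v (array([662.03625608, 268.99484367,  31.01172743]), [array([0.6, 0.3]), array([-0.4, -0.2])])
body bot near [688.19462155 260.74146473  16.        ] far top [685.71612573 276.64490239  30.        ]
far base corners [526.61246196 378.35938603  16.        ] [673.04238504 379.54353453  16.        ]
scale ends left edge [649.69932301 342.50652605  17.        ] [649.61998398 188.26060248  17.        ]
```

```bash
python3 -m handwheel '{"xyz":[[-0.03,-0.05,0],[-0.06,-0.1,0.0],[-0.07,-0.12,-0.03],[-0.07,-0.12,-0.08],[-0.07,-0.12,-0.09],[-0.07,-0.12,-0.09]],"rotation":[[0,0,0],[0,0,0],[0,0,0],[0,0,0],[0,0,0],[0,0,0]]}'
python3 -m handwheel '{"xyz":[[0,0,0],[0,0,0],[0,0,0],[0,0,0],[0,0,0],[0,0,0],[0,0,0],[0,0,0]],"rotation":[[0,0,0],[0,0,0],[0,0,0],[0,0,0],[0,0,0],[0,0,0],[0,0,0],[0,0,0]]}' 0.1
```

```text
t: 7.25
tool_pos: [567.8, 94.1, 108.7]
ee_rot: [-2.221, -2.221, 0.0]
contact_force: [0.6, -0.2, 0.1]
finger_gap: 75.0
t: 8.25
tool_pos: [567.9, 94.1, 108.5]
ee_rot: [2.221, 2.221, 0.0]
contact_force: [1.1, -0.9, -0.5]
finger_gap: 17.9
```

```bash
python3 -m handwheel '{"xyz":[[0.0014,0.0046,0],[0.0034,0.0091,0],[0.0034,0.0091,0],[0.0034,0.0091,0]],"rotation":[[0,0,0],[0,0,0],[0,0,0],[0,0,0]]}'
python3 -m handwheel '{"xyz":[[0,0,0],[0,0,0],[0,0,0],[0,0,0.04],[0.02,0.03,0.05],[0.05,0.08,0.04],[0.07,0.1,0.03],[0.07,0.1,0.03]],"rotation":[[0,0,0],[0,0,0],[0,0,0],[0,0,0],[0,0,0],[0,0,0],[0,0,0],[0,0,0]]}' 0.8
python3 -m handwheel '{"xyz":[[0,0,0],[0,0,0],[0,0,0],[0,0,0]],"rotation":[[0,0,0],[0,0,0],[0,0,0],[0,0,0]]}'
python3 - <<'E'
from st import *
import pickle
W=cams.camera_info('wrist');pickle.dump(W,open('w6.pkl','wb'))
cv2.imwrite("pics/w6.png",cams.read_camera("wrist")[:,:,::-1])
print(ray(W,280,210)[0])
crop('pics/w6.png','pics/w6c.png',260,90,360,170,8)
E
```

```text
t: 8.75
tool_pos: [571.7, 103.8, 108.5]
ee_rot: [2.221, 2.222, 0.002]
contact_force: [2.6, -1.0, -0.6]
finger_gap: 17.9
t: 9.75
tool_pos: [640.7, 205.3, 137.1]
ee_rot: [-2.217, -2.223, 0.001]
contact_force: [-0.7, -0.3, -0.3]
finger_gap: 75.3
t: 10.25
tool_pos: [641.1, 202.8, 138.9]
ee_rot: [2.222, 2.221, 0.001]
contact_force: [-0.2, -1.2, -0.3]
finger_gap: 75.2
[640.23336529 272.99564507 319.79346987]
```

View pics/w6c.png

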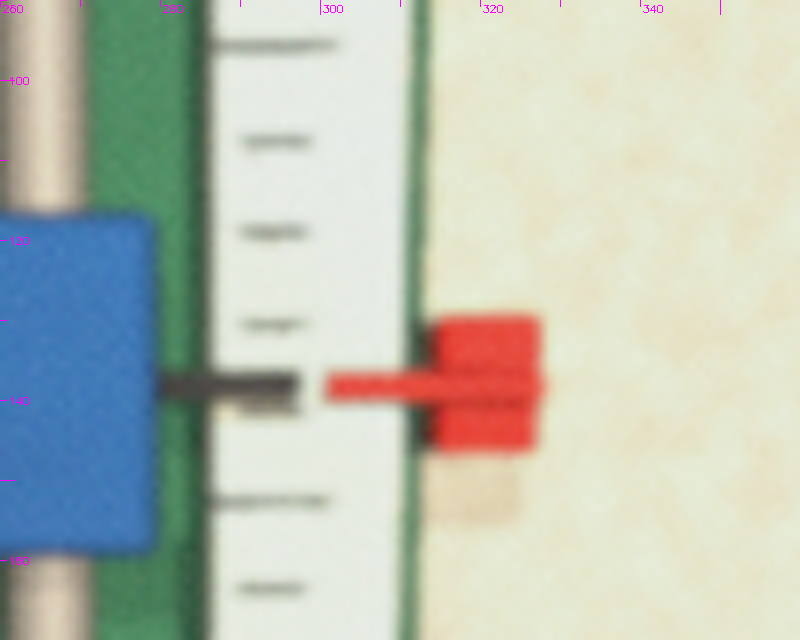

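```bash
python3 -m handwheel '{"xyz":[[0,-0.01,0.05],[-0.015,-0.055,0.09],[-0.03,-0.11,0.09],[-0.05,-0.165,0.09],[-0.07,-0.22,0.09],[-0.09,-0.275,0.09],[-0.11,-0.33,0.09],[-0.13,-0.385,0.09]],"rotation":[[0,0,-0.05],[0,0,-0.2],[0,0,-0.36],[0,0,-0.52],[0,0,-0.68],[0,0,-0.84],[0,0,-1.0],[0,0,-1.12]]}' 0.8
python3 -m handwheel '{"xyz":[[-0.015,-0.055,0],[-0.03,-0.11,0],[-0.03,-0.12,0],[-0.03,-0.12,0],[-0.03,-0.12,0]],"rotation":[[0,0,0],[0,0,0],[0,0,0],[0,0,0],[0,0,0]]}'
python3 - <<'E'
from st import *
import pickle
W=cams.camera_info('wrist');pickle.dump(W,open('w7.pkl','wb'))
cv2.imwrite("pics/w7.png",cams.read_camera("wrist")[:,:,::-1])
cv2.imwrite("pics/s7.png",cams.read_camera("scene")[:,:,::-1])
cv2.imwrite("pics/d7.png",cams.read_camera("side")[:,:,::-1])
print(ray(W,280,210)[0],arm.read_state()['joint_pos'])
E
```

```text
t: 11.3
tool_pos: [510.4, -183.4, 228.8]
ee_rot: [3.063, 0.696, 0.001]
contact_force: [1.4, -0.2, -0.2]
finger_gap: 75.1
t: 11.92
tool_pos: [482.0, -299.5, 228.3]
ee_rot: [-3.06, -0.706, -0.001]
contact_force: [0.1, 1.0, -0.3]
finger_gap: 75.5
[ 543.26154911 -268.36392245  409.23217414] [ 0.26184508  0.506802    0.37591709  1.7313795  -0.22248244  0.94567265
 -0.39147379]
```

View pics/w7.png

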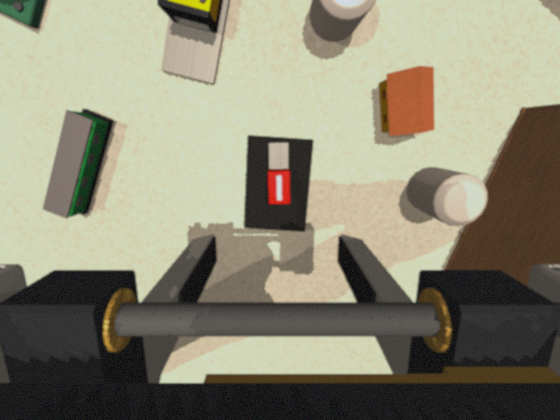

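View pics/s7.png

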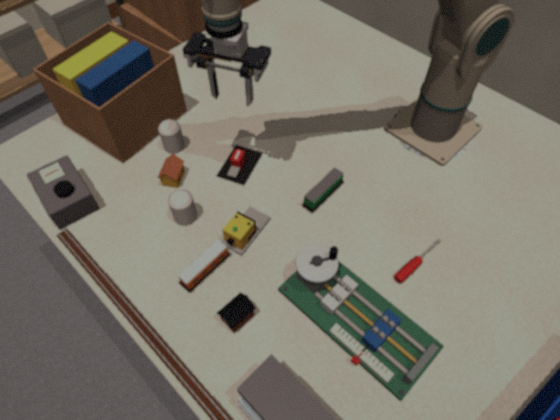

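```bash
python3 - <<'E'
from h import *
crop('pics/w7.png','pics/w7k.png',235,125,325,240,6)
crop('pics/w7.png','pics/w7s.png',150,0,250,90,6)
crop('pics/d7.png','pics/d7s.png',260,200,350,275,8)
crop('pics/s7.png','pics/s7s.png',210,130,280,260,5)
E
```

```text
(no output)
```

View pics/w7k.png

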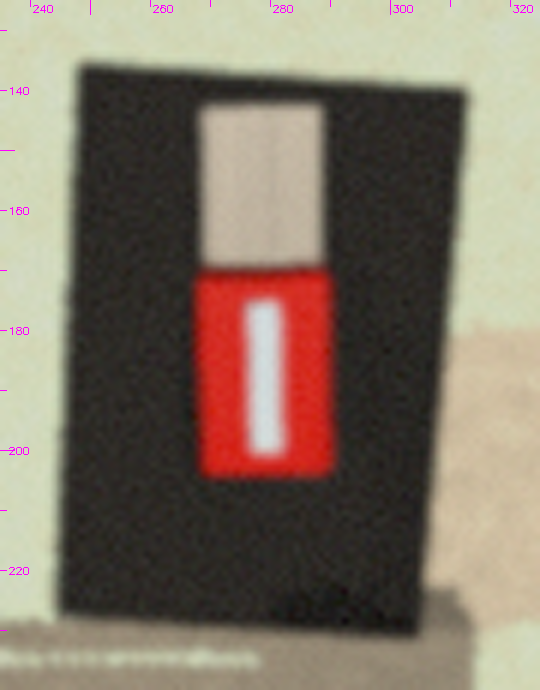

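View pics/w7s.png

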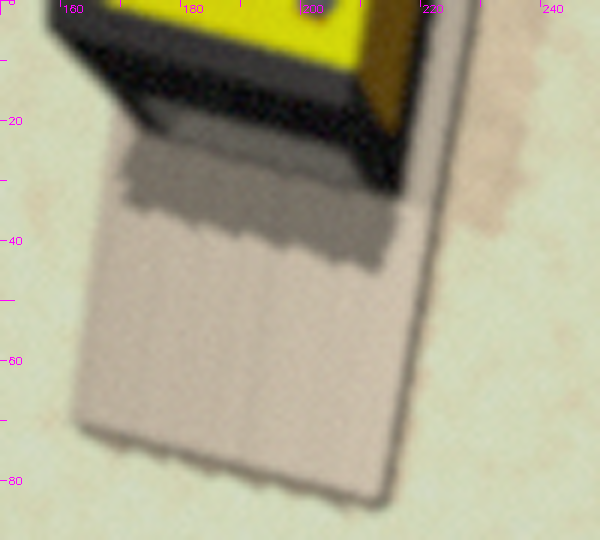

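View pics/d7s.png

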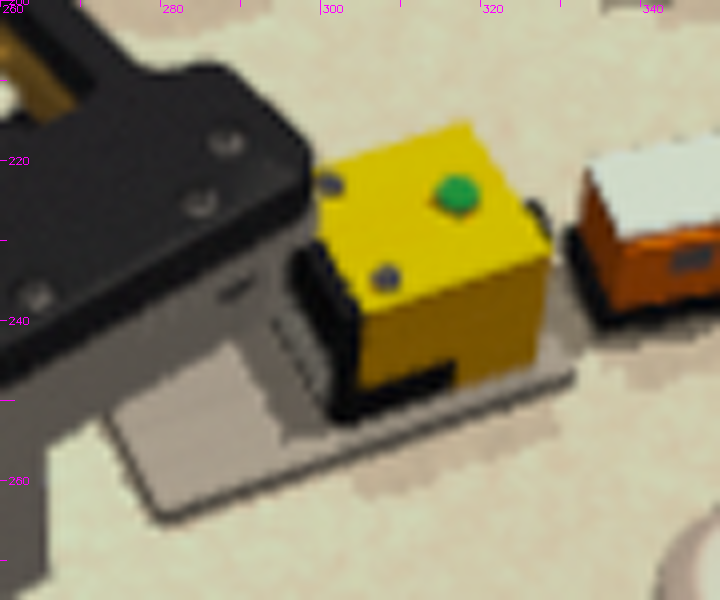

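View pics/s7s.png

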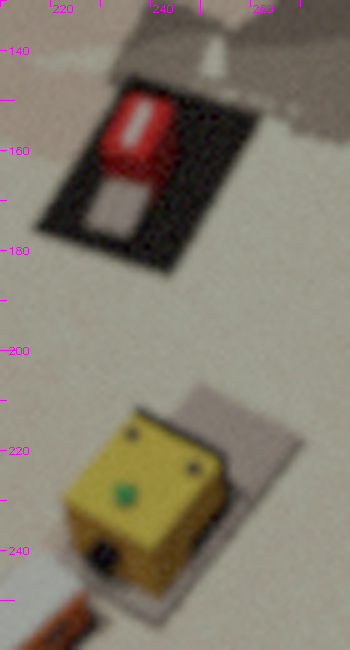

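```bash
python3 - <<'E'
from st import *
import pickle;i=pickle.load(open('w7.pkl','rb'))
k=[onz(i,u,v,44) for u,v in((267.8,170.3),(290.2,170),(290.5,204.3),(268.7,204.2))];k=np.array(k)
print(k, 'ctr',k.mean(0)); d=(k[0]+k[1]-k[2]-k[3])/2;print('dir deg',np.degrees(np.arctan2(d[1],d[0])),np.linalg.norm(d),np.linalg.norm(k[0]-k[1]))
t=[onz(i,u,v,18) for u,v in((268.3,142.5),(288.7,142.3))];m=(t[0]+t[1])/2;print('tip',m,np.linalg.norm(t[0]-t[1]));e=m-k.mean(0);print(np.degrees(np.arctan2(e[1],e[0])),np.linalg.norm(e[:2]))
p=[onz(i,u,v,8) for u,v in((163.3,71.3),(214.2,83.5),(222.8,33))];print(p);a=p[0]-p[1];print('plate front angle-90',np.degrees(np.arctan2(a[1],a[0]))-90,np.linalg.norm(a));b=p[2]-p[1];print('side edge angle',np.degrees(np.arctan2(b[1],b[0])),'mid',(p[0]+p[1])/2)
# tri checks key top using side
print('tri keytop corners', tri([(i,(267.8,170.3)),(D,(258,304.5))]),tri([(i,(290.2,170)),(D,(265,312.5))]),tri([(i,(290.5,204.3)),(D,(248.5,322))]))
print('tri plate', tri([(i,(163.3,71.3)),(D,(269.5,243.5))]),tri([(i,(214.2,83.5)),(D,(280.5,265))]))
print(arm.read_state()['tool_pos'])
E
```

```text
[[ 500.9785052  -276.74750618   44.        ]
 [ 512.96431424 -300.48393941   44.        ]
 [ 475.80416153 -319.51454395   44.        ]
 [ 464.25172742 -295.57846925   44.        ]] ctr [ 488.4996771 -298.0811147   44.       ]
dir deg 27.131771394988874 41.511374342912205 26.590936069668093
tip [ 535.07930713 -274.31682649   18.        ] 25.39500571506341
27.03005100444522 52.29152252598169
[array([ 549.25550505, -111.96200808,    8.        ]), array([ 563.58558942, -172.88041543,    8.        ]), array([ 619.2880703 , -159.98115258,    8.        ])]
plate front angle-90 13.237259402865988 62.58117665280329
side edge angle 13.03840370137682 mid [ 556.42054723 -142.42121176    8.        ]
tri keytop corners (array([ 501.20011407, -277.27755021,   35.39886463]), [array([ 0.7, -0.8]), array([-0.7, -0.1])]) (array([ 512.68044742, -300.52405755,   43.01800956]), [array([-0.1,  0.1]), array([0.1, 0. ])]) (array([ 478.7305363 , -318.55054305,   53.28130789]), [array([ 0.7, -0.8]), array([-0.7, -0.1])])
tri plate (array([ 550.62147549, -108.87842701,   -0.85043485]), [array([ 0.6, -0.8]), array([-0.6, -0.1])]) (array([ 565.07659617, -170.63563258,   -2.2041366 ]), [array([ 0.4, -0.7]), array([-0.5, -0. ])])
[ 481.89503577 -300.0491551   228.44753621]
```

```bash
python3 -m handwheel '{"xyz":[[0.007,0.0035,-0.04],[0.007,0.0035,-0.09],[0.007,0.0035,-0.14],[0.007,0.0035,-0.185],[0.007,0.0035,-0.205],[0.007,0.0035,-0.216],[0.007,0.0035,-0.216],[0.007,0.0035,-0.216]],"rotation":[[0,0,0.023],[0,0,0.023],[0,0,0.023],[0,0,0.023],[0,0,0.023],[0,0,0.023],[0,0,0.023],[0,0,0.023]]}' 0.6
python3 - <<'E'
from st import *
import pickle
W=cams.camera_info('wrist');pickle.dump(W,open('w8.pkl','wb'))
cv2.imwrite("pics/w8.png",cams.read_camera("wrist")[:,:,::-1])
cv2.imwrite("pics/d8.png",cams.read_camera("side")[:,:,::-1])
crop('pics/d8.png','pics/d8c.png',205,215,335,345,5)
print(arm.read_state()['tool_pos'])
E
```

```text
t: 13.08
tool_pos: [489.0, -298.5, 13.5]
ee_rot: [3.052, 0.737, 0.002]
contact_force: [0.4, 0.1, 0.2]
finger_gap: 56.2
[ 488.89295508 -298.62028895   13.576858  ]
```

View pics/w8.png

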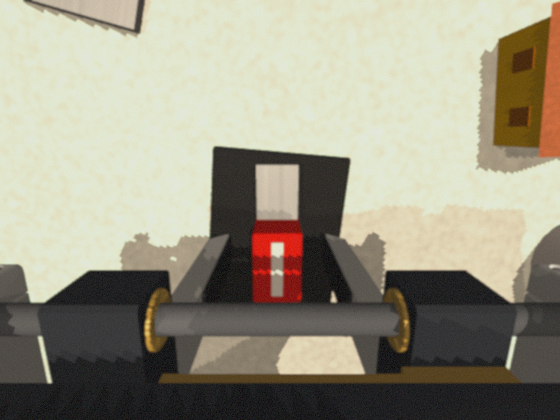

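View pics/d8c.png

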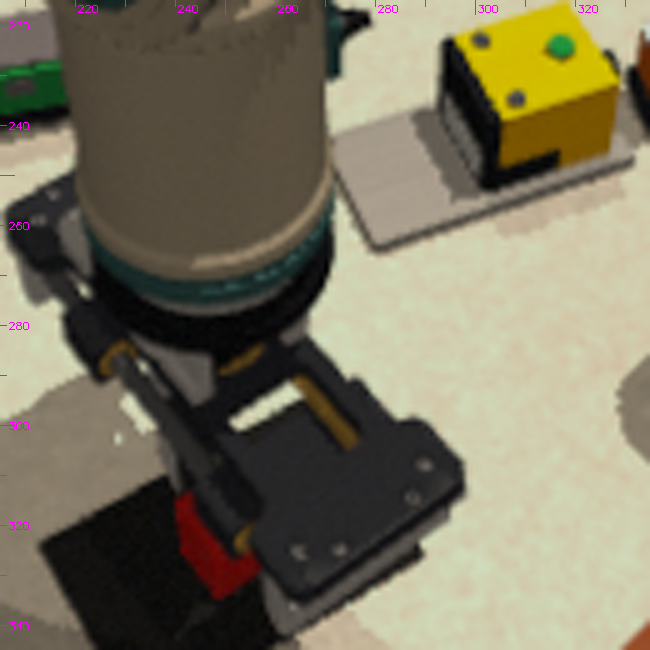

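```bash
python3 -m handwheel '{"xyz":[[0,0,0],[0,0,0],[0,0,0],[0,0,0],[0,0,0],[0,0,0]],"rotation":[[0,0,0],[0,0,0],[0,0,0],[0,0,0],[0,0,0],[0,0,0]]}' 0.2 35
python3 -m handwheel '{"xyz":[[0,0,0.03],[0,0,0.07],[0,0,0.1],[0,0,0.1],[0,0,0.1]],"rotation":[[0,0,0],[0,0,0],[0,0,0],[0,0,0],[0,0,0]]}'
python3 - <<'E'
from st import *
import pickle
W=cams.camera_info('wrist');pickle.dump(W,open('w9.pkl','wb'))
cv2.imwrite("pics/w9.png",cams.read_camera("wrist")[:,:,::-1])
cv2.imwrite("pics/s9.png",cams.read_camera("scene")[:,:,::-1])
crop('pics/w9.png','pics/w9k.png',230,130,330,310,4)
crop('pics/w9.png','pics/w9s.png',50,0,250,150,4)
print(arm.read_state())
E
```

```text
t: 13.92
tool_pos: [488.2, -298.3, 12.5]
ee_rot: [3.054, 0.737, 0.0]
contact_force: [-0.4, -0.1, 1.3]
finger_gap: 25.4
t: 14.55
tool_pos: [487.6, -297.6, 111.6]
ee_rot: [-3.053, -0.737, 0.001]
contact_force: [-0.6, 0.5, -1.0]
finger_gap: 25.9
{'t': 14.65, 'joint_pos': array([ 0.30114243,  0.65930677,  0.31061255,  1.83619526, -0.29698299,
        0.6942199 , -0.31586676]), 'qd': array([ 1.53691625e-03,  3.28930704e-03,  2.07962497e-03, -2.63445723e-03,
       -8.89808096e-05,  2.19060383e-03, -1.51689751e-04]), 'effort': array([-2.72709620e-02, -5.10455954e+01,  4.76238638e+00, -1.38686755e+01,
       -4.26706870e-02, -9.86981322e-03,  1.18098767e-03]), 'tool_pos': array([ 487.2462531 , -297.62220126,  111.12263627]), 'ee_rot': array([-3.05207026e+00, -7.36885844e-01,  2.86136882e-03]), 'contact_force': array([-0.05667634, -0.47263556, -1.68778766]), 'torque': array([0.02872745, 0.09803918, 0.02759227]), 'finger_gap': 25.751182451677327}
```

View pics/w9.png

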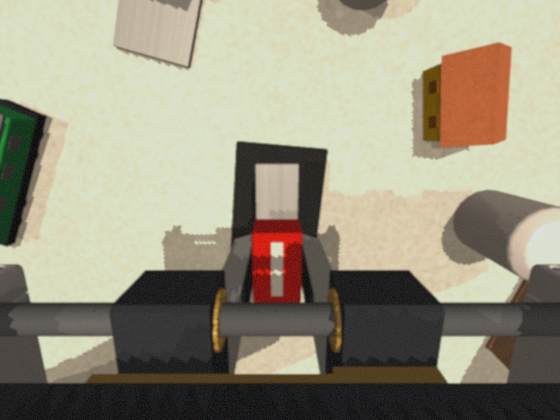

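View pics/w9k.png

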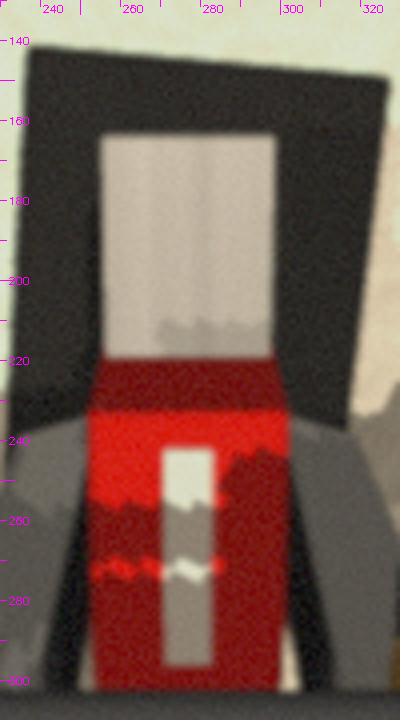

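```bash
python3 -m handwheel '{"xyz":[[0.001,0.035,0],[0.002,0.075,0],[0.004,0.115,0],[0.005,0.141,0],[0.005,0.141,0],[0.005,0.141,0],[0.005,0.141,0],[0.005,0.141,0]],"rotation":[[0,0,-0.06],[0,0,-0.12],[0,0,-0.2],[0,0,-0.245],[0,0,-0.245],[0,0,-0.245],[0,0,-0.245],[0,0,-0.245]]}'
python3 - <<'E'
from st import *
import pickle
W=cams.camera_info('wrist');pickle.dump(W,open('w10.pkl','wb'))
cv2.imwrite("pics/w10.png",cams.read_camera("wrist")[:,:,::-1])
print(arm.read_state()['tool_pos'],arm.read_state()['ee_rot'])
E
```

```text
t: 15.65
tool_pos: [492.9, -158.5, 112.5]
ee_rot: [3.121, 0.356, 0.0]
contact_force: [0.5, -0.7, -0.6]
finger_gap: 25.7
[ 492.9561148  -158.22620844  112.49569106] [3.1210039e+00 3.5643165e-01 1.4466912e-04]
```

View pics/w10.png

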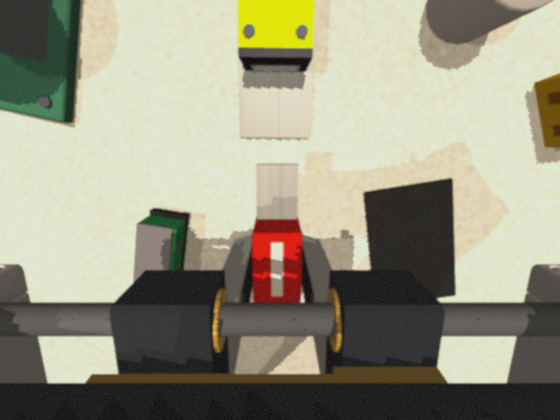

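```bash
python3 - <<'E'
from h import *
crop('pics/w10.png','pics/w10s.png',225,0,330,150,5) if 0 else crop('pics/w10.png','pics/w10s.png',228,30,326,145,6)
E
```

```text
(no output)
```

View pics/w10s.png

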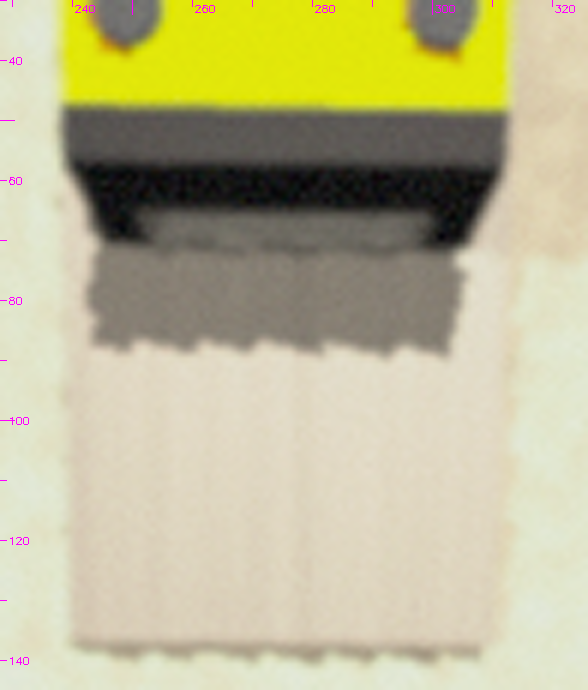

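```bash
python3 - <<'E'
from st import *
import pickle;i=pickle.load(open('w10.pkl','rb'))
tp=np.array([492.96,-158.3,112.5]);ya=2*np.arctan2(.3564,3.121);print('yaw',np.degrees(ya))
c,s=np.cos(ya),np.sin(ya)
T=lambda X:np.round([c*(X-tp)[0]+s*(X-tp)[1],-s*(X-tp)[0]+c*(X-tp)[1],X[2]],1)
for n,u,v,z in(('topL',239.7,57.2,58),('topR',311.8,57.2,58),('botL',244.7,70.8,8),('botR',305.2,70.8,8),('plL',240,136.7,8),('plR',308.3,137,8),('edgeR',312.5,75,8),('mouthL',251.3,67,21),('mouthR',299.7,67,21),
 ('tipL',257,164,118),('tipR',297.5,164,118),('blkL',252,232.5,144),('blkR',302,232.5,144),('yelL',238.7,48,58),('yelR',312.5,48.3,58)):
    print(n,T(onz(i,u,v,z)))
E
python3 - <<'E'
from h import *
crop('pics/w10.png','pics/w10k.png',240,150,315,310,4)
E
```

```text
yaw 13.029248276727975
topL [120.8  27.1  58. ]
topR [120.9 -23.6  58. ]
botL [121.2  28.6   8. ]
botR [121.2 -23.5   8. ]
plL [66.  34.2  8. ]
plR [ 65.7 -27.5   8. ]
edgeR [117.9 -29.9   8. ]
mouthL [121.7  21.9  21. ]
mouthR [121.7 -17.8  21. ]
tipL [ 51.9  12.3 118. ]
tipR [ 51.9 -10.7 118. ]
blkL [ 19.6  13.7 144. ]
blkR [ 19.6 -11.8 144. ]
yelL [126.7  27.6  58. ]
yelR [126.6 -23.9  58. ]
```

View pics/w10k.png

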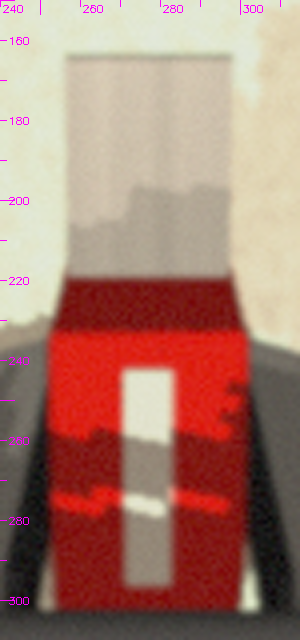

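```bash
python3 -m handwheel '{"xyz":[[0.0195,0.0048,-0.01],[0.0389,0.0095,-0.03],[0.0389,0.0095,-0.065],[0.0389,0.0095,-0.088],[0.0389,0.0095,-0.095],[0.0389,0.0095,-0.095],[0.0389,0.0095,-0.095],[0.0389,0.0095,-0.095]],"rotation":[[0,0,0],[0,0,0],[0,0,0],[0,0,0],[0,0,0],[0,0,0],[0,0,0],[0,0,0]]}'
python3 -m handwheel '{"xyz":[[0,0,0],[0,0,0]],"rotation":[[0,0,0],[0,0,0]]}'
python3 - <<'E'
from st import *
import pickle
W=cams.camera_info('wrist');pickle.dump(W,open('w11.pkl','wb'))
st=arm.read_state();pickle.dump(st,open('st11.pkl','wb'));print(st['tool_pos'],st['ee_rot'])
cv2.imwrite("pics/w11.png",cams.read_camera("wrist")[:,:,::-1])
cv2.imwrite("pics/d11.png",cams.read_camera("side")[:,:,::-1])
crop('pics/w11.png','pics/w11c.png',210,80,340,240,4)
crop('pics/d11.png','pics/d11c.png',230,190,340,290,6)
E
```

```text
t: 16.7
tool_pos: [532.7, -148.0, 18.4]
ee_rot: [3.12, 0.359, 0.003]
contact_force: [-0.1, -0.4, -0.7]
finger_gap: 25.9
t: 16.95
tool_pos: [532.2, -147.7, 17.8]
ee_rot: [3.121, 0.359, 0.001]
contact_force: [-0.2, -0.8, -0.9]
finger_gap: 25.9
[ 532.20415943 -147.74488809   17.75518911] [3.12090289e+00 3.58744310e-01 8.15453451e-04]
```

View pics/w11.png

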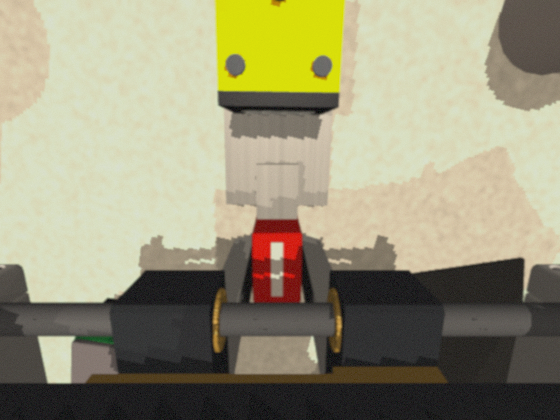

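View pics/w11c.png

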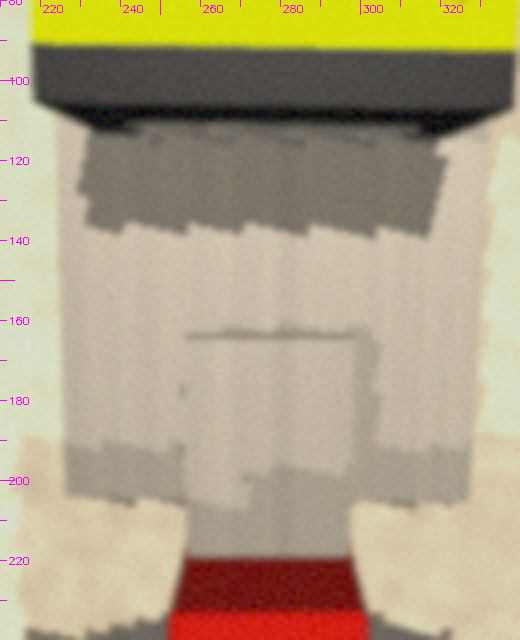

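View pics/d11c.png

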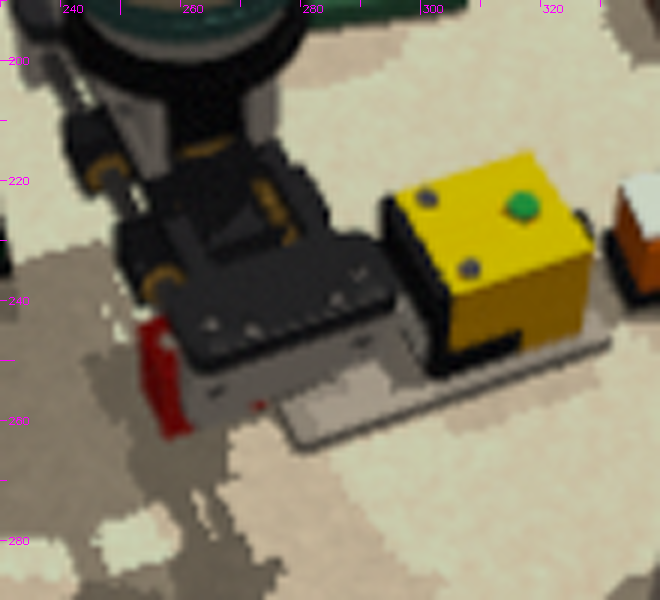

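```bash
python3 - <<'E'
from st import *
import pickle;i=pickle.load(open('w11.pkl','rb'));st=pickle.load(open('st11.pkl','rb'))
tp=st['tool_pos'];ya=2*np.arctan2(.3587,3.121);print('yaw',np.degrees(ya))
c,s=np.cos(ya),np.sin(ya)
T=lambda X:np.round([c*(X-tp)[0]+s*(X-tp)[1],-s*(X-tp)[0]+c*(X-tp)[1],X[2]],1)
for n,u,v,z in(('topL',218.5,105,58),('topR',338.3,106.3,58),('yelL',218,91,58),('yelR',341,92.5,58),('botL',235,112.5,8),('botR',319.2,113,8),('plL',226.3,203.5,8),('plR',327.2,205,8),('eL',224.5,130,8),('eR',331.7,130,8),
 ('tipL',257,163.5,23.2),('tipR',298.2,163.5,23.2),('blkL',252,232.5,49.2),('blkR',302,232.5,49.2)):
    print(n,T(onz(i,u,v,z)))
E
```

```text
yaw 13.112601772205263
topL [80.7 26.6 58. ]
topR [ 80.2 -25.5  58. ]
yelL [86.4 26.6 58. ]
yelR [ 85.8 -26.4  58. ]
botL [80.8 26.   8. ]
botR [ 80.6 -23.9   8. ]
plL [25.5 33.3  8. ]
plR [ 24.6 -30.9   8. ]
eL [70.8 32.7  8. ]
eR [ 70.8 -31.8   8. ]
tipL [52.2 12.5 23.2]
tipR [ 52.2 -10.9  23.2]
blkL [19.6 13.9 49.2]
blkR [ 19.6 -11.6  49.2]
```

```bash
python3 -m handwheel '{"xyz":[[0.0121,0.0031,0],[0.0243,0.0058,0],[0.0291,0.0069,0],[0.034,0.008,0],[0.0389,0.0091,0],[0.0438,0.0101,0],[0.0438,0.0101,0],[0.0438,0.0101,0]],"rotation":[[0,0,-0.01],[0,0,-0.01],[0,0,-0.01],[0,0,-0.01],[0,0,-0.01],[0,0,-0.01],[0,0,-0.01],[0,0,-0.01]]}'
python3 - <<'E'
from st import *
import pickle
W=cams.camera_info('wrist');pickle.dump(W,open('w12.pkl','wb'))
st=arm.read_state();pickle.dump(st,open('st12.pkl','wb'));print(st['tool_pos'],st['ee_rot'],st['contact_force'],st['torque'])
cv2.imwrite("pics/w12.png",cams.read_camera("wrist")[:,:,::-1])
cv2.imwrite("pics/d12.png",cams.read_camera("side")[:,:,::-1])
crop('pics/w12.png','pics/w12c.png',190,110,370,300,4)
crop('pics/d12.png','pics/d12c.png',230,190,340,290,6)
E
```

```text
t: 18.05
tool_pos: [575.5, -137.8, 17.5]
ee_rot: [-3.123, -0.343, 0.0]
contact_force: [0.8, 0.1, -1.0]
finger_gap: 25.6
[ 575.54254542 -137.75054185   17.45842844] [-3.12281747e+00 -3.42691437e-01  4.59855877e-04] [ 0.84533405  0.07655822 -0.97557338] [ 0.00757992  0.09731552 -0.01296354]
```

View pics/w12c.png

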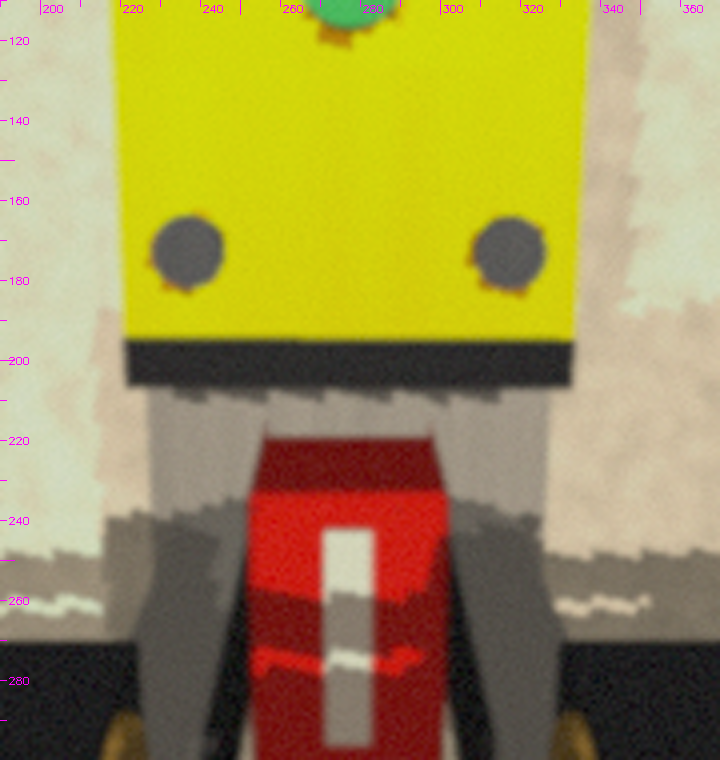

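View pics/d12c.png

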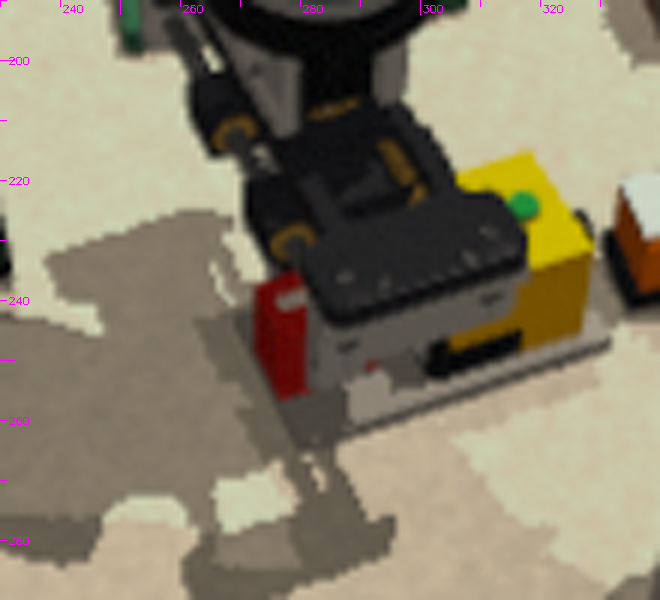

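```bash
python3 -m handwheel '{"xyz":[[0.0049,0.0011,0],[0.0098,0.0022,0],[0.0137,0.003,0],[0.0149,0.0033,0],[0.0156,0.0035,0],[0.0156,0.0035,0],[0.0156,0.0035,0],[0.0156,0.0035,0]],"rotation":[[0,0,0],[0,0,0],[0,0,0],[0,0,0],[0,0,0],[0,0,0],[0,0,0],[0,0,0]]}'
python3 - <<'E'
from st import *
st=arm.read_state();print(st['tool_pos'],st['ee_rot'],st['contact_force'],st['torque'])
cv2.imwrite("pics/w13.png",cams.read_camera("wrist")[:,:,::-1])
crop('pics/w13.png','pics/w13c.png',190,110,370,300,4)
E
```

```text
t: 19.15
tool_pos: [590.5, -134.3, 17.3]
ee_rot: [-3.123, -0.342, 0.002]
contact_force: [-4.3, -0.7, 0.9]
finger_gap: 25.3
[ 590.52490738 -134.32787885   17.3238469 ] [-3.12258770e+00 -3.42410319e-01  2.19285303e-03] [-4.26212284 -0.74730849  0.88543525] [-0.18457658  1.06350536 -0.04022355]
```

View pics/w13c.png

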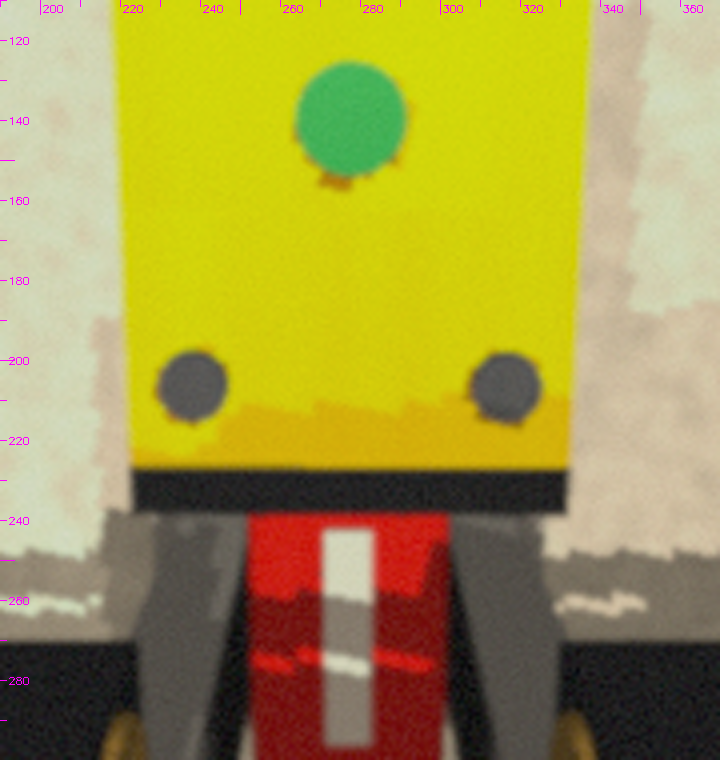

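```bash
python3 -m handwheel '{"xyz":[[0.001,0.0002,0],[0.002,0.0004,0],[0.002,0.0004,0],[0.002,0.0004,0]],"rotation":[[0,0,0],[0,0,0],[0,0,0],[0,0,0]]}'
python3 -m handwheel '{"xyz":[[0.001,0.0002,0],[0.002,0.0004,0],[0.002,0.0004,0],[0.002,0.0004,0]],"rotation":[[0,0,0],[0,0,0],[0,0,0],[0,0,0]]}'
```

```text
t: 19.7
tool_pos: [590.6, -134.3, 17.3]
ee_rot: [-3.122, -0.342, 0.007]
contact_force: [-8.1, -1.8, 3.6]
finger_gap: 25.8
t: 20.2
tool_pos: [590.6, -134.3, 17.0]
ee_rot: [-3.122, -0.341, 0.013]
contact_force: [-11.9, -2.3, 6.1]
finger_gap: 25.8
```

```bash
python3 - <<'E'
from st import *
W=cams.camera_info('wrist')
st=arm.read_state();print(st['tool_pos'],st['ee_rot'])
cv2.imwrite("pics/w14.png",cams.read_camera("wrist")[:,:,::-1])
cv2.imwrite("pics/d14.png",cams.read_camera("side")[:,:,::-1])
crop('pics/w14.png','pics/w14c.png',210,200,340,300,5)
crop('pics/d14.png','pics/d14c.png',250,200,340,280,8)
tp=st['tool_pos'];ya=2*np.arctan2(.3415,3.122);c,s=np.cos(ya),np.sin(ya)
T=lambda X:np.round([c*(X-tp)[0]+s*(X-tp)[1],-s*(X-tp)[0]+c*(X-tp)[1],X[2]],1)
for v in(237,238,239):print(T(onz(W,277,v,58)))
print(T(onz(W,277,232.5,49)))
E
```

```text
[ 590.61855848 -134.27238483   17.0385619 ] [-3.12154364 -0.34052923  0.01253262]
[20.8  1.  58. ]
[20.3  1.  58. ]
[19.8  1.  58. ]
[20.1  1.  49. ]
```

View pics/w14c.png

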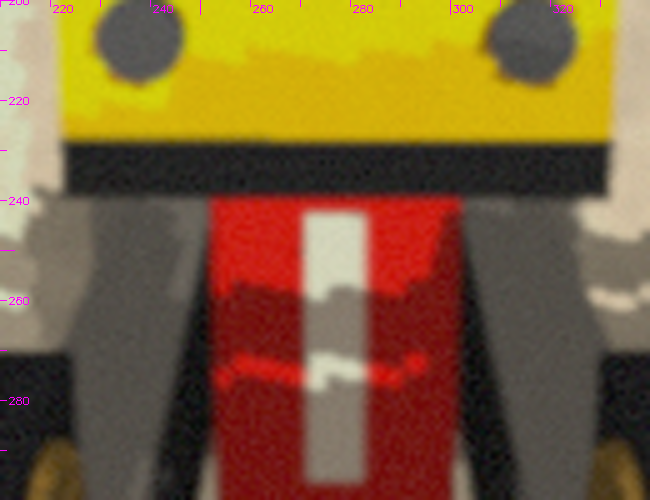

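View pics/d14c.png

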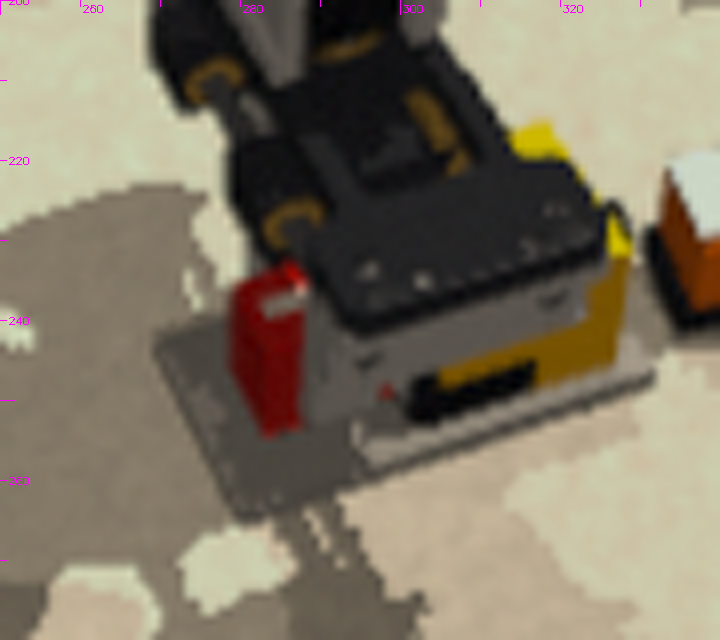

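```bash
python3 -m handwheel '{"xyz":[[-0.0012,-0.0003,0],[-0.0029,-0.0006,0],[-0.0029,-0.0006,-0.0003],[-0.0029,-0.0006,-0.0003]],"rotation":[[0,0,0],[0,0,0],[0,0,0],[0,0,0]]}'
python3 -m handwheel '{"xyz":[[0,0,0],[0,0,0],[0,0,0],[0,0,0],[0,0,0],[0,0,0]],"rotation":[[0,0,0],[0,0,0],[0,0,0],[0,0,0],[0,0,0],[0,0,0]]}' 0.5
python3 - <<'E'
from st import *
st=arm.read_state();print(st['tool_pos'],st['ee_rot'])
cv2.imwrite("pics/w15.png",cams.read_camera("wrist")[:,:,::-1])
E
```

```text
t: 20.8
tool_pos: [590.6, -134.3, 16.9]
ee_rot: [-3.122, -0.342, 0.005]
contact_force: [-6.1, -1.0, 2.5]
finger_gap: 26.0
t: 21.55
tool_pos: [592.5, -134.0, 17.2]
ee_rot: [3.123, 0.343, 0.0]
contact_force: [0.4, 0.1, 0.2]
finger_gap: 47.0
[ 592.54686072 -133.96400918   17.16216463] [3.12279716e+00 3.42987031e-01 1.72979349e-04]
```

View pics/w15.png

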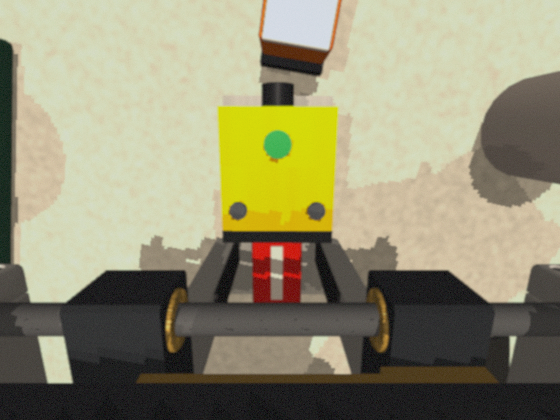

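```bash
python3 -m handwheel '{"xyz":[[0,0,0.03],[0,0,0.08],[-0.02,-0.004,0.12],[-0.06,-0.013,0.12],[-0.09,-0.02,0.12],[-0.09,-0.02,0.12],[-0.09,-0.02,0.12]],"rotation":[[0,0,0],[0,0,0],[0,0,0],[0,0,0],[0,0,0],[0,0,0],[0,0,0]]}'
python3 - <<'E'
from st import *
import pickle
W=cams.camera_info('wrist')
cv2.imwrite("pics/w16.png",cams.read_camera("wrist")[:,:,::-1])
cv2.imwrite("pics/d16.png",cams.read_camera("side")[:,:,::-1])
cv2.imwrite("pics/s16.png",cams.read_camera("scene")[:,:,::-1])
crop('pics/w16.png','pics/w16c.png',210,30,340,180,5) if 0 else crop('pics/w16.png','pics/w16c.png',215,40,335,190,4)
crop('pics/d16.png','pics/d16c.png',255,200,345,275,8)
crop('pics/s16.png','pics/s16c.png',190,180,450,400,3)
E
```

```text
t: 22.48
tool_pos: [503.7, -153.8, 137.4]
ee_rot: [3.122, 0.344, 0.002]
contact_force: [-0.1, 0.1, 0.3]
finger_gap: 47.0
```

View pics/w16c.png

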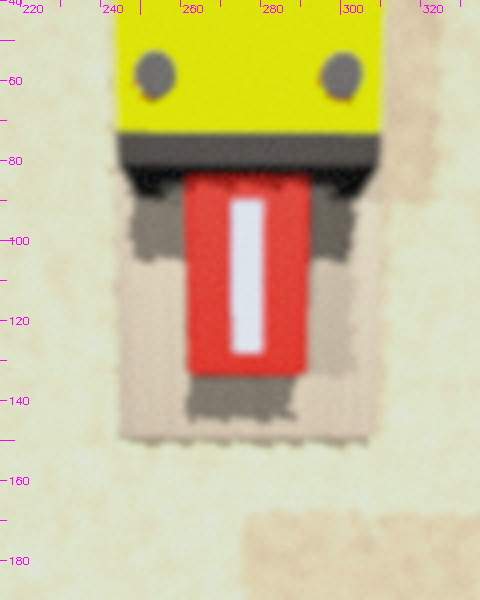

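View pics/d16c.png

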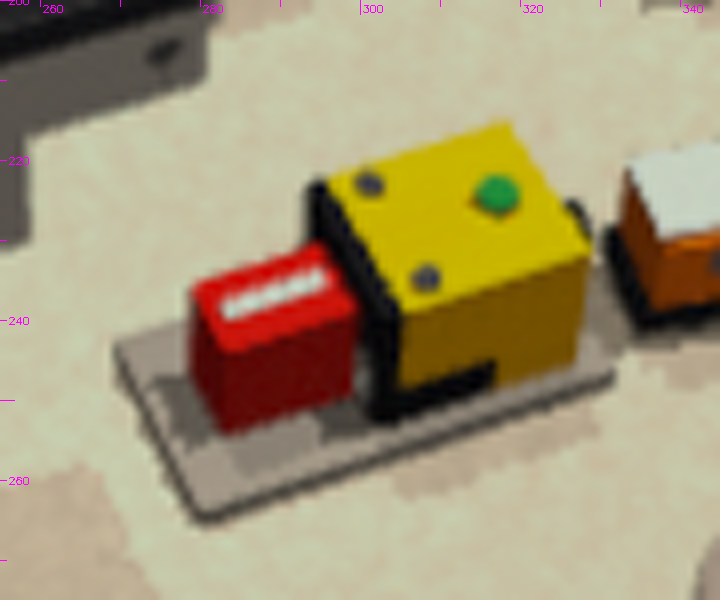

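View pics/s16c.png

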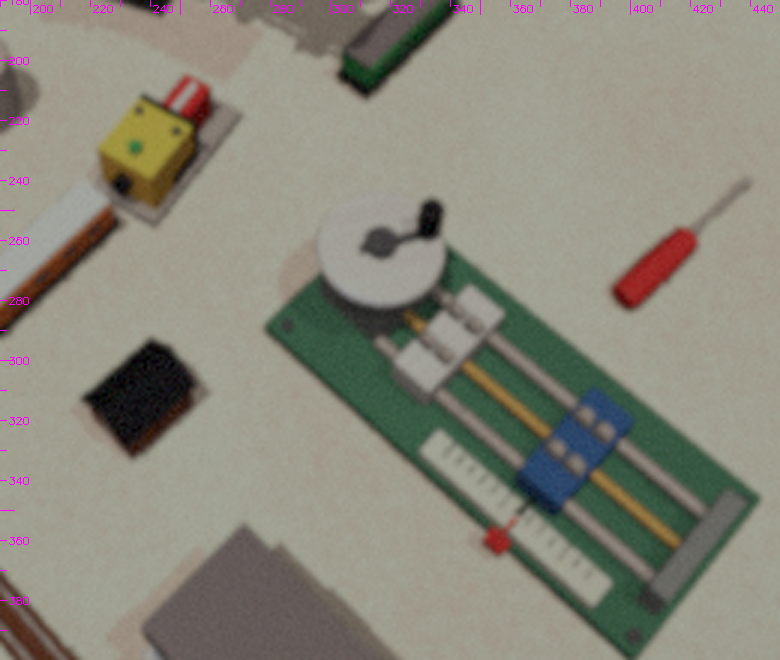

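```bash
python3 - <<'E'
from st import *
W=cams.camera_info('wrist')
crop('pics/w16.png','pics/w16e.png',238,70,318,152,7)
st=arm.read_state()
tp=st['tool_pos'];ya=2*np.arctan2(.344,3.122);c,s=np.cos(ya),np.sin(ya)
T=lambda X:np.round([c*(X-tp)[0]+s*(X-tp)[1],-s*(X-tp)[0]+c*(X-tp)[1],X[2]],1)
print('rear',T(onz(W,262,133.5,48)),T(onz(W,291,133.5,48)))
print('frontTop',T(onz(W,277,81.7,58)))
for v in(83,84,85,86):print(v,T(onz(W,277,v,48)))
print('plate front',T(onz(W,277,149.5,8)))
E
```

```text
rear [68.9 13.9 48. ] [ 68.9 -10.9  48. ]
frontTop [108.7   1.1  58. ]
83 [109.2   1.1  48. ]
84 [108.4   1.1  48. ]
85 [107.7   1.1  48. ]
86 [106.9   1.1  48. ]
plate front [53.6  1.   8. ]
```

View pics/w16e.png

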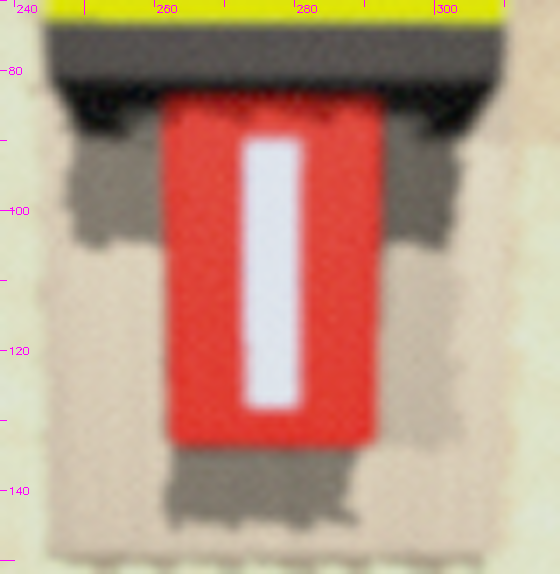

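```bash
python3 - <<'E'
from cell import arm
s=arm.read_state();print(s['t'],s['contact_force']);print(arm.finish_job())
E
```

```text
22.625 [ 0.47790749  0.47095463 -0.22250527]
the job is handed in; nothing more can be done
None
```

I finished the job in about 22.6 s of robot time and handed it in; no verdict was reported.

- **Carriage:** I cranked the handwheel clockwise by the knob until the pointer stood level with the red mark. A look from straight above put them within about 0.2 px (roughly 0.2 mm) of each other. I did not repeat that close look at the end. The last scene picture still showed pointer and mark level.
- **Key:** I gripped the key across its 26 mm, pushed the tongue in until it stopped (12 N of push gave no further movement), then let go and backed away. Afterwards the block's rear face measured 39.8 mm from the black front, against the block's 40 mm length, so it is home to within about 0.5 mm. It sits straight on the plate.
- **Other things:** The models and screwdriver in view looked undisturbed, and the force readings stayed low, with about 14 N the highest at the end of a move.

One disagreement: the side camera read positions about 4 mm low in y compared with the wrist camera. I used the wrist camera for the key and the switch.

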